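Set up battens for gang marking under the sprung bail of a marking board

TASK

Set the battens up on the marking board for marking out: push the sprung bail right back so that it stays there, sweep the offcuts off the board over its open right edge with the scraper block (never with the fingers), and stand the block back in its rest. Then lay all the battens there are flat on the bed, lengthways, pushed up side by side against the fence and each other with their far ends against the end stop, and bring the bail over so that its bar bears down on all of them. Leave the other things on the bench alone.

Things in the scene. Friction and masses are not known exactly. Their poses are not given: they have to be found in the camera images.
- board: marking board, fixed to the bench, perhaps turned a little. Origin: at bench height, midway along the place of the battens; x away from the robot, y left, z up. Grey bed: top face at z = 18 mm, x = -110 to 165, y = -120 to 120 mm. Low dark fence on the left, low dark end stop at the far end, both 12 mm above the bed; front end and right edge are open
- fence (a point): point on the fence's inner face at bed height, at y = +105 mm, x = 0 of the board; the fence runs along the board's x
- stop (a point): point on the near face of the end stop at bed height, at x = +90 mm, y = 50 mm of the board; the stop runs along y. A batten whose far end touches it has its centre at x = 0 of the board
- gutter (a point): centre of the floor (3 mm above the bench) of the aluminium gutter along the board's open right edge, which catches offcuts: 65 mm wide, from y = -120 to -185 mm of the board, outer wall 14 mm high, so lower than the bed
- hinge (a point): point on the bail's hinge axis, at x = 118, y = 0, z = 63 mm of the board; the axis runs along the board's y. Brackets, up to 76 mm above the bench, and a spring on the right arm stand beyond the stop (x = 105 to 160 mm)
- bail (a joint): angle (rad) of the sprung hold-down bail: side arms 130 mm long with a cross bar. 0 = fully down (bar axis 26 mm above the bed), grows as the bar swings up and back, away from the robot, to a stop at 1.95. Over-centre spring: below about 1.0 it presses down (8 to 9 N at the bar when down), beyond about 1.15 it holds the bail back (about 7 N). Damped. Bearing on battens it reads about 0.07
- bail_bar: the bail's round steel cross bar, 14 mm thick, over the bed from y = 120 to -50 mm of the board, continued to the right by a red round handle 22 mm thick and 58 mm long. Origin: centre of the handle, on the bar's axis (130 mm from the hinge axis, at y = -83 mm of the board); its y runs along the bar. The bar turns freely in its arms like a roller
- block: the scraper block that wipes the bed: dark wooden base 170 x 40 x 22 mm with a black rubber sole, and on it a blue grip 115 mm long, 28 mm thick, rising to 62 mm above the sole; 0.24 kg. Origin: centre of the sole, x along its length. It starts standing in its rest
- rest: the block's rest, fixed to the bench on the right: a low plywood tray 200 x 62 mm, 14 mm high, walls 5 mm, floor 5 mm thick (inside 190 x 52 mm). Origin: centre of its underside, x along its length
- batten_1: a pale squared wooden batten 180 x 36 x 28 mm (length x, width y, height z), about 0.12 kg, lying flat on the bench to the left of the board; origin: centre of its underside, x along its length. Two or three battens are present (None = absent)
- batten_2: a pale squared wooden batten 180 x 36 x 28 mm (length x, width y, height z), about 0.12 kg, lying flat on the bench to the left of the board; origin: centre of its underside, x along its length. Two or three battens are present (None = absent)
- batten_3: a pale squared wooden batten 180 x 36 x 28 mm (length x, width y, height z), about 0.12 kg, lying flat on the bench to the left of the board; origin: centre of its underside, x along its length. Two or three battens are present (None = absent)
- offcut_1: a small dark red-brown wooden offcut, 38 x 24 x 14 mm, about 12 g, lying on the bed of the board; origin: centre of the face it starts on (underside). Two or three offcuts are present (None = absent)
- offcut_2: a small dark red-brown wooden offcut, 38 x 24 x 14 mm, about 12 g, lying on the bed of the board; origin: centre of the face it starts on (underside). Two or three offcuts are present (None = absent)
- offcut_3: a small dark red-brown wooden offcut, 38 x 24 x 14 mm, about 12 g, lying on the bed of the board; origin: centre of the face it starts on (underside). Two or three offcuts are present (None = absent)
- glue: bystander, leave alone: white glue bottle with a red cap and yellow label, 60 mm across, 190 mm tall; origin: centre of its underside
- square: bystander, leave alone: try square lying flat: black stock 110 mm, steel blade 160 mm, up to 17 mm high; origin: centre of its underside
- marker: bystander, leave alone: green marking pencil, 140 mm long; origin: centre of its underside
- plane: bystander, leave alone: small dark steel block plane, 170 x 50 mm, about 55 mm high; origin: centre of its underside
- mallet: bystander, leave alone: small wooden hammer, 260 mm long, lying down; origin: centre of its underside
- tape: bystander, leave alone: yellow tape measure, 65 x 45 x 62 mm; origin: centre of its underside

How it is judged:
By the outcome, as a careful person would: the job done as asked, in the order asked, and still so for the second after the job is handed in, with the robot touching nothing.
Of offcut_1, offcut_2, offcut_3 only 2 to 3 are there at a start; the rules pass over those that are not, and their reading is None.
Of batten_1, batten_2, batten_3 only 2 to 3 are there at a start; the rules pass over those that are not, and their reading is None.
At some moment in a run one of batten_1, batten_2, batten_3 may be knocked a few centimetres aside while the robot is not near it.
Once in a run the grip may slacken for a moment while it holds something.
It also fails if it takes over 210 s, if anything falls off the work surface, if the arm or the gripper's body presses on something with over 40 N, if the wrist force passes 120 N, or if a joint passes its speed limit or range.

ROBOT

A 6-joint arm with a two-finger parallel gripper is mounted at the origin on the work surface. World frame = base frame: x ahead of the robot, y to its left, z up, the work surface at z = 0. Lengths are in m, angles in rad, forces in N, time in s.
With the tool pointing down it reaches from about 0.3 to 0.75 m from the base axis. Payload 8.5 kg.
Tool frame: the origin (TCP) lies midway between the tips of the shut fingers; the grasp point (between the pads) lies grip_depth behind it (grip_depth is the distance from the TCP to the grasp point, in m); z points along the fingers, y is the line along which they close (so a half turn about z gives the same grasp; the last joint's range is limited). The gripper opens to 85 mm and grips with 20 to 120 N. Pads are 22 mm wide; open, the fingers measure 114 mm over their backs; the gripper's body (76 mm by 85 mm) begins 54 mm behind the grasp point. The pads swing forward as they close: fully open they stand 13 mm farther back than shut.
Start: joints at [-1.373, 0.381, 1.297, -0, 1.464, -0.215], TCP at [0.221, -0.504, 0.21] pointing down, gripper open.
Joint ranges: [-3.11, 3.11], [-0.89, 2.33], [0.22, 2.48], [-1.42, 4.56], [0.17, 2.85], [-2.88, 2.88]. Speed limits (rad/s): [2.39, 2.39, 3.14, 3.14, 3.14, 3.14].

INTERFACE

Orientations are given as a unit quaternion [w, x, y, z].
In Python, from station import * gives the robot as it stands.
- The arm moves only by the tool apply_moves, never from a script. Its argument "deltas" is a list of rows, each a list of 5 numbers: the finger opening in mm, from 0 to 85.4, then the shift along the tool's x, y, z in mm, then the turn about the tool's z in degrees. In form: [[fingers, tx, ty, tz, yaw], ...]. A call has 1 to 5 rows; each row is the pose to reach, as a shift and turn from the pose commanded when the call began, along the tool's axes at that moment; what a row does not reach only later rows make up. A row lasts 1/8 s, in which the tool goes at most 62.5 mm and 10.7 degrees, less where a joint would pass 70% of its speed; a pose out of reach is approached as far as the arm can. A call with a gripper value outside its range is refused whole. The fingers move at their own pace and stop on an object; "grip_force" is the grip in N (left out, the last holds). Time passes only in rows, so rows that repeat a pose let the fingers close. It gives the time, the measured TCP pose, the force, the opening and the grip force at its end, in the units of the state.
- get_state(): the state, without advancing time (a new reading comes with each control period).
- capture(name): name is "scene" or "top"; returns a dict with "image" (400x640x3 uint8, red, green, blue), "range_z" (400x640 float32, m along the optical axis (not along the pixel's ray), 0 where there is no reading), "fx", "fy", "cx", "cy" (pixels), "T" (4x4, takes a point from camera to world coordinates). Camera axes: x right, y up, looking along -z (the intrinsics and any distortion apply to the point x, -y, -z); pixel columns grow to the right and rows downward; lengths in m; the calibration is good to about 2 mm. A picture is of the moment at which its call begins.
- hand_in(): hands the job in; it is judged then, once.
Trained networks look in the newest picture that a camera, given by its name, has taken for a name from the list of things; names that differ only in an ending like _2 or _b are one class to them, and where a whole thing is asked for, a point or a joint stands for the part that bears it (a point fixed in the world has none). Each returns a list of dicts, best first, with "p" (0 to 1); they miss things now and then, are a little off and sometimes report something else, mostly with a low value. They report only what shows in the picture. A call takes as long as a camera call.
- boxes_of(thing, camera): "position" ([row, column] in pixels, amid what is visible of it).
- outline_of(thing, camera): "mask" (400x640 bool, what is visible of it) and "position" ([row, column] in pixels, amid what is visible of it).
- tip_of(thing, camera): "position" ([row, column] in pixels: a listed point, or the origin of a listed thing).
The state is a dict: "clock": time; "joints": joint angles; "joint_vel": joint speeds; "joint_torque": joint torques, N m; "ee_pos": TCP position; "tcp_rot": TCP orientation; "contact_force": force on the tool from outside, world axes, zero at the start; "torque": the same for the moment, N m; "gripper_width": finger opening in m; "grasp_force": force on a finger pad.
Only numpy, scipy, OpenCV 4.12 (cv2) and the standard library are available. Lean on these libraries where they do the work, as an engineer would, in place of code of your own. Each camera call takes 0.05 s, during which the arm holds its last target. There are 200 camera calls.

## Working session

There is one attempt and no reset: what is moved stays moved. The work goes in short steps, Python scripts to look and compute and a tool call to move; the robot and the scene stay as the last step left them, time stands still between calls to the robot, and variables do not carry over. Pictures are saved under pics/ and viewed, at most 14 in all, crops included, and the job is handed in when it is done.

Besides the shell and the picture viewer there is one more tool, called as name(argument=value, ...) on one line, values as JSON. apply_moves: Moves the arm, as the interface text tells. Its arguments: {"type":"object","properties":{"deltas":{"type":"array"},"grip_force":{"type":"number"}},"required":["deltas"]}

```bash
mkdir -p pics; ls; cat > h.py <<'E'
from station import *
import numpy as np, cv2
def world(c,rc,z=None):
    r,cc=rc; 
    x=(cc-c["cx"])/c["fx"]; y=(r-c["cy"])/c["fy"]
    T=np.array(c["T"])
    if z is None:
        d=c["range_z"][int(round(r)),int(round(cc))]
        return (T@np.array([x*d,-y*d,-d,1]))[:3]
    v=T[:3,:3]@np.array([x,-y,-1]); o=T[:3,3]
    return o+v*(z-o[2])/v[2]
def cloud(c):
    r,cc=np.mgrid[0:400,0:640]; d=c["range_z"]
    P=np.stack([(cc-c["cx"])/c["fx"]*d,-(r-c["cy"])/c["fy"]*d,-d],-1)
    T=np.array(c["T"]); return P@T[:3,:3].T+T[:3,3]
def save(c,n): cv2.imwrite("pics/"+n+".png",c["image"][:,:,::-1])
def maskpose(c,m):
    P=cloud(c)[m&(c["range_z"]>0)]
    return P
E
python3 - <<'E'
from h import *
for n in("top","scene"):
    c=capture(n); save(c,n+"0"); print(n,{k:c[k] for k in c if k not in("image","range_z")})
print(get_state())
E
```

```text
pics
top {'fx': 393.0395611244682, 'fy': 393.0395611244682, 'cx': 325.122839471895, 'cy': 204.02292578287484, 'T': array([[-1.80048987e-02,  9.92684380e-01, -1.19388216e-01,
         3.55024425e-01],
       [-9.99835904e-01, -1.81145431e-02,  1.66852029e-04,
        -7.11439983e-02],
       [-1.99703159e-03,  1.19371629e-01,  9.92847635e-01,
         1.32593383e+00],
       [ 0.00000000e+00,  0.00000000e+00,  0.00000000e+00,
         1.00000000e+00]])}
scene {'fx': 377.8130629283063, 'fy': 377.8130629283063, 'cx': 319.8331415748254, 'cy': 194.36003913554558, 'T': array([[ 0.53148656, -0.63477893,  0.56087231,  1.11484432],
       [ 0.84698455,  0.40747214, -0.34144345, -0.43143958],
       [-0.01179873,  0.65652279,  0.75421391,  0.85699056],
       [ 0.        ,  0.        ,  0.        ,  1.        ]])}
{'clock': 0.1, 'joints': array([-1.37330607e+00,  3.81143875e-01,  1.29814789e+00,  2.60456420e-06,
        1.46361201e+00, -2.15294974e-01]), 'joint_vel': array([ 0.00048474, -0.00211747, -0.00197228, -0.00054439,  0.00047797,
       -0.00039643]), 'joint_torque': array([ 5.04367403e-03, -4.49220085e+01, -2.31657529e+01, -1.09415453e-04,
        3.66282533e-03,  9.55194537e-06]), 'ee_pos': array([ 0.22058291, -0.50351679,  0.20897786]), 'tcp_rot': array([-6.55524067e-04,  9.78776363e-01,  2.04930234e-01,  7.13063435e-06]), 'contact_force': array([-0.01425369, -0.78922831, -0.15282327]), 'torque': array([-0.00293736, -0.01162621, -0.02898174]), 'grasp_force': 0.0, 'gripper_width': 0.08510456342095017}
```

View pics/top0.png

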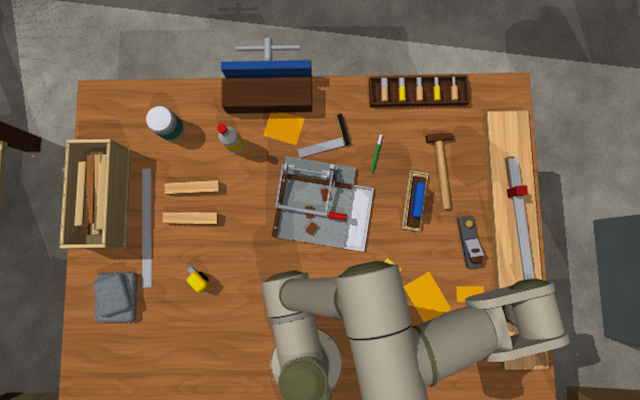

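View pics/scene0.png

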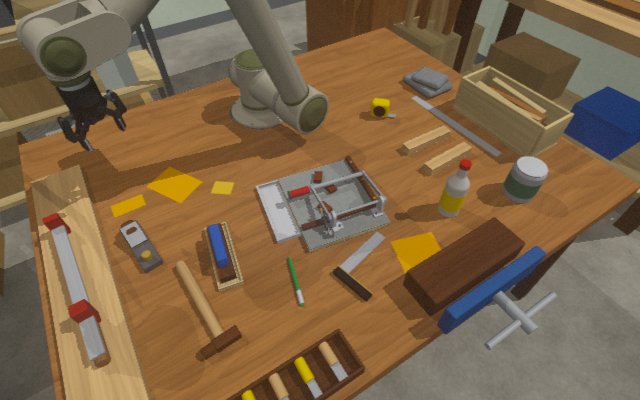

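```bash
python3 - <<'E'
from h import *
c={n:capture(n) for n in("top","scene")}
for n,z in [("fence",.018),("stop",.018),("gutter",.003),("hinge",.063),("bail_bar",.044),("block",0.005),("rest",0),("batten",0),("offcut",.018)]:
  for cam in c:
    print(n,cam,[(round(d["p"],2),np.round(d["position"],1).tolist(),np.round(world(c[cam],d["position"],z),4).tolist()) for d in tip_of(n,cam) if d["p"]>.2])
# masks
for n in("batten","offcut","block","rest","board"):
  for d in outline_of(n,"top"):
    if d["p"]<.3: continue
    P=cloud(c["top"])[d["mask"]&(c["top"]["range_z"]>0)]
    zt=np.percentile(P[:,2],80); Q=P[abs(P[:,2]-zt)<.006][:,:2].astype(np.float32)
    r=cv2.minAreaRect(Q*1000)
    print(n,round(d["p"],2),len(P),"ztop",round(zt,4),"rect",np.round(r[0],1),np.round(r[1],1),round(r[2],1))
E
```

```text
fence top [(0.67, [205.9, 282.6], [0.5086, 0.0712, 0.018])]
fence scene [(0.71, [181.7, 361.6], [0.5162, 0.0818, 0.018]), (0.59, [197.4, 330.3], [0.5174, -0.0321, 0.018])]
stop top [(0.88, [182.1, 299.8], [0.5884, 0.0127, 0.018])]
stop scene [(0.97, [208.0, 350.5], [0.5818, -0.0054, 0.018])]
gutter top [(0.56, [216.5, 358.6], [0.4696, -0.1836, 0.003])]
gutter scene [(0.66, [209.4, 279.5], [0.4656, -0.1741, 0.003]), (0.33, [187.3, 328.9], [0.4705, -0.0064, 0.003])]
hinge top [(0.63, [172.0, 318.9], [0.6127, -0.0529, 0.063])]
hinge scene [(0.82, [210.3, 345.7], [0.61, -0.0437, 0.063])]
bail_bar top [(0.61, [153.9, 378.4], [0.6743, -0.2521, 0.044]), (0.55, [217.6, 333.5], [0.4639, -0.098, 0.044]), (0.23, [280.5, 204.8], [0.2689, 0.3195, 0.044])]
bail_bar scene [(0.78, [193.9, 294.8], [0.4701, -0.1227, 0.044])]
block top [(0.81, [201.4, 420.2], [0.5169, -0.3934, 0.005])]
block scene [(0.88, [253.5, 220.8], [0.5154, -0.3759, 0.005])]
rest top [(0.94, [199.8, 412.3], [0.5235, -0.368, 0.0]), (0.67, [217.2, 191.7], [0.4778, 0.3812, 0.0])]
rest scene [(0.92, [256.0, 221.8], [0.5205, -0.3763, 
[... 790 characters left out ...]
501 ztop 0.1461 rect [721.6 230.8] [18.8 29.5] 29.9
offcut 0.64 85 ztop 0.0337 rect [542.9 -70. ] [23.3 37.6] 89.9
offcut 0.6 72 ztop 0.0339 rect [430.7 -25.3] [21.9 34.3] 52.3
offcut 0.6 69 ztop 0.0381 rect [486.3 -19. ] [35.5 23.3] 11.8
offcut 0.36 636 ztop 0.0149 rect [750.5 -61.9] [109. 178.] 14.8
offcut 0.31 727 ztop 0.0665 rect [ 514.4 -375.8] [ 28.4 114. ] 80.5
block 0.92 675 ztop 0.0667 rect [ 514.4 -375.8] [ 28.4 114. ] 80.5
rest 0.94 395 ztop 0.0141 rect [ 519.3 -373.8] [ 62.2 201.2] 79.4
rest 0.45 7086 ztop 0.0237 rect [514.6 -68.6] [309.1 275.6] 79.7
rest 0.38 777 ztop 0.0267 rect [ 620.3 -455.5] [ 85.4 261.5] 85.6
board 0.66 7235 ztop 0.0237 rect [514.3 -68.7] [309.4 276. ] 79.7
```

Top view: the board is at about (320,205), turned roughly −10°. Its three offcuts are at (311,211), (324,195) and (311,229), with the red handle at (337,217). The block sits in its rest at (415,200), and there are two battens at (191,187) and (190,218). Next I'll refine the board pose.

```bash
python3 - <<'E'
from h import *
import station
print([k for k in dir(station) if not k.startswith("_")]); print(getattr(station,"grip_depth",None))
from scipy.optimize import minimize
c=capture("top"); P=cloud(c).reshape(-1,3); ok=(c["range_z"]>0).ravel()
I=c["image"].reshape(-1,3)
# render rectified colour map 1mm/px*2 in approx board frame at z=.018
a=np.radians(-10.3); O=np.array([.4934,-.0307]); R=np.array([[np.cos(a),-np.sin(a)],[np.sin(a),np.cos(a)]])
L=(P[:,:2]-O)@R*1000
# bench near board height
b=ok&(L[:,0]>-200)&(L[:,0]<-130)&(abs(L[:,1])<100); print("bench z",np.median(P[b,2]))
b=ok&(L[:,0]>-100)&(L[:,0]<-80)&(L[:,1]>-110)&(L[:,1]<90);print("bed z",np.median(P[b,2]))
# edges by profile: mean z along bands
def prof(ax,lo,hi,other,rng):
    o=1-ax
    for s in np.arange(lo,hi,3):
        m=ok&(L[:,ax]>=s)&(L[:,ax]<s+3)&(L[:,o]>rng[0])&(L[:,o]<rng[1])
        print(int(s),round(float(np.median(P[m,2]))*1000,1) if m.sum()>3 else None,end=" ; ")
    print()
print("y hi");prof(1,96,128,0,(-90,60))
print("y lo");prof(1,-195,-110,0,(-90,60))
print("x lo");prof(0,-122,-100,1,(-100,90))
print("x hi");prof(0,80,112,1,(0,90))
# rectified
S=3; X,Y=np.meshgrid(np.arange(-125,180,1/2),np.arange(125,-195,-1/2),indexing="ij"); X=X[::-1]
W=np.stack([X/1000,Y/1000],-1)@R.T+O
T=np.linalg.inv(c["T"]); Q=np.concatenate([W,np.full(W.shape[:2]+(1,),.018),np.ones(W.shape[:2]+(1,))],-1)@T.T
u=(c["cx"]+c["fx"]*Q[...,0]/-Q[...,2]).astype(np.float32); v=(c["cy"]-c["fy"]*Q[...,1]/-Q[...,2]).astype(np.float32)
im=cv2.remap(c["image"],u,v,cv2.INTER_CUBIC)
for x in(-110,0,90): cv2.line(im,(0,int((180-x)*2)),(640,int((180-x)*2)),(0,255,0),1)
for y in(105,-120,0): cv2.line(im,(int((125-y)*2),0),(int((125-y)*2),610),(255,255,0),1)
cv2.imwrite("pics/rect.png",cv2.resize(im[:,:,::-1],(628,598)))
E
```

```text
['Unreachable', 'boxes_of', 'capture', 'get_state', 'grip_depth', 'hand_in', 'outline_of', 'tip_of']
0.0187
bench z 0.0007534881003113947
bed z 0.018231705191152137
y hi
96 17.7 ; 99 18.1 ; 102 17.9 ; 105 26.6 ; 108 29.7 ; 111 31.1 ; 114 30.8 ; 117 48.7 ; 120 52.1 ; 123 None ; 126 -0.1 ; 
y lo
-195 -0.2 ; -192 1.1 ; -189 13.8 ; -186 10.7 ; -183 2.3 ; -180 2.2 ; -177 3.5 ; -174 3.3 ; -171 3.5 ; -168 3.3 ; -165 3.2 ; -162 3.8 ; -159 3.0 ; -156 3.7 ; -153 3.3 ; -150 3.5 ; -147 3.5 ; -144 3.6 ; -141 3.0 ; -138 1.9 ; -135 2.9 ; -132 3.0 ; -129 3.8 ; -126 3.3 ; -123 3.1 ; -120 16.7 ; -117 19.3 ; -114 18.9 ; -111 18.0 ; 
x lo
-122 -0.6 ; -119 -0.0 ; -116 0.5 ; -113 0.2 ; -110 16.9 ; -107 17.5 ; -104 17.8 ; -101 17.7 ; 
x hi
80 18.4 ; 83 17.5 ; 86 17.7 ; 89 25.0 ; 92 29.3 ; 95 29.9 ; 98 30.2 ; 101 29.8 ; 104 28.4 ; 107 17.7 ; 110 17.5 ;
```

View pics/rect.png

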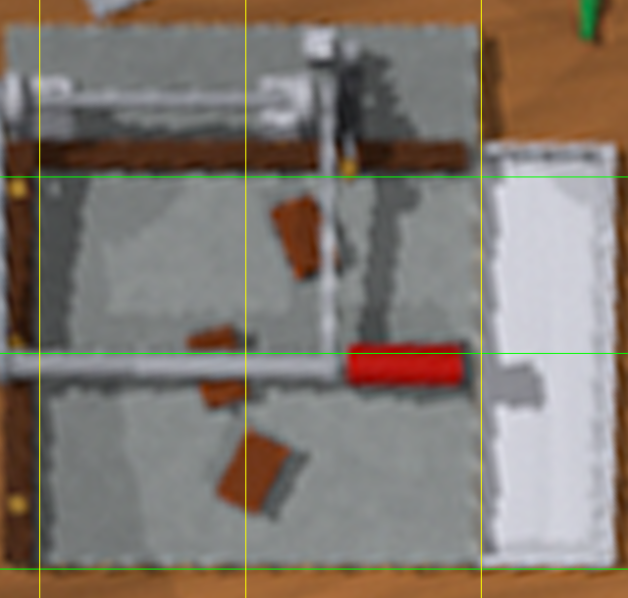

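```bash
cat >> h.py <<'E'
A=np.radians(-10.3); BO=np.array([.4934,-.0307])
BR=np.array([[np.cos(A),-np.sin(A)],[np.sin(A),np.cos(A)]])
def b2w(x,y): return BO+BR@np.array([x,y])/1000
def w2b(x,y): return BR.T@(np.array([x,y])-BO)*1000
def wrap(a): return (a+180)%360-180
def pose():
    s=get_state(); w,x,y,z=s["tcp_rot"]
    psi=np.degrees(np.arctan2(2*(x*y+w*z),1-2*(y*y+z*z)))
    return np.array(s["ee_pos"])*1000,psi,s
def plan(pts,start=None):
    """pts: ('b'|'w',x,y,z,psi) mm,deg; each printed as delta from the previous point (new call each)"""
    p,psi,s=pose()
    if start is None: print("at w",p.round(1),"b",w2b(*p[:2]/1000).round(1),"psi",round(psi,1),"t",round(s["clock"],1),"w",round(s["gripper_width"]*1000,1),"F",np.round(s["contact_force"],1))
    for f,x,y,z,q in pts:
        t=np.r_[b2w(x,y)*1000 if f=="b" else [x,y],z]; d=t-p; a=np.radians(psi)
        xt=np.array([np.cos(a),np.sin(a)]); yt=np.array([np.sin(a),-np.cos(a)])
        yaw=wrap(psi-q); n=max(np.linalg.norm(d)/62.5,abs(yaw)/10.7)
        print((f,x,y,z,q),"-> tx %.1f ty %.1f tz %.1f yaw %.1f rows %.1f"%(d[:2]@xt,d[:2]@yt,-d[2],yaw,n))
        p,psi=t,q
E
cat > p.py <<'E'
import sys; from h import *
plan(eval("["+sys.argv[1]+"]"))
E
python3 p.py "('b',-10.6,-84,150,79.7),('b',-10.6,-84,28,79.7)"
```

```text
at w [ 220.7 -503.8  209.5] b [-183.8 -514.2] psi 23.7 t 1.4 w 85.0 F [-0.9 -0.1  0.1]
('b', -10.6, -84, 150, 79.7) -> tx 383.9 ty -260.2 tz 59.5 yaw -56.0 rows 7.5
('b', -10.6, -84, 28, 79.7) -> tx 0.0 ty 0.0 tz 122.0 yaw 0.0 rows 2.0
```

apply_moves(deltas=[[85,50,-33,8,-10],[85,100,-67,15,-20],[85,150,-100,22,-30],[85,200,-134,30,-40],[85,250,-168,38,-50]])

```text
clock: 2.02
ee_pos: [0.383, -0.248, 0.1715]
tcp_rot: [0.0, 0.799, 0.602, 0.0]
contact_force: [1.0, -0.6, 0.3]
gripper_width: 0.0848
grasp_force: 0.0
```

```bash
python3 p.py "('b',-10.6,-84,100,79.7),('b',-10.6,-84,28,79.7)"
```

```text
at w [ 383.  -248.   171.5] b [ -69.7 -233.5] psi 74.0 t 2.0 w 84.8 F [ 1.  -0.6  0.3]
('b', -10.6, -84, 100, 79.7) -> tx 154.7 ty 43.9 tz 71.5 yaw -5.7 rows 2.8
('b', -10.6, -84, 28, 79.7) -> tx 0.0 ty 0.0 tz 72.0 yaw 0.0 rows 1.2
```

apply_moves(deltas=[[85,55,16,20,-6],[85,110,32,40,-6],[85,155,44,60,-6],[85,155,44,100,-6],[85,155,44,143,-6]])

```text
clock: 2.65
ee_pos: [0.4687, -0.1128, 0.0278]
tcp_rot: [0.001, 0.767, 0.641, 0.0]
contact_force: [0.4, -0.8, 0.0]
gripper_width: 0.0852
grasp_force: 0.0
```

apply_moves(deltas=[[85,0,0,0,0],[16,0,0,0,0],[16,0,0,0,0],[16,0,0,0,0],[16,0,0,0,0]], grip_force=30)

```text
clock: 3.28
ee_pos: [0.4697, -0.1139, 0.0296]
tcp_rot: [0.002, 0.768, 0.64, 0.001]
contact_force: [4.8, 0.8, 4.8]
gripper_width: 0.016
grasp_force: 2.9
```

```bash
python3 - <<'E'
from h import *
p,psi,s=pose(); print("force",s["contact_force"],s["grasp_force"])
b=w2b(*p[:2]/1000); pts=[]
for th in (.3,.6,.9,1.2,1.5,1.7,1.85):
    f=th-np.arcsin(19/130)
    pts.append(("b",b[0]+128.6-130*np.cos(f),b[1],p[2]+19+130*np.sin(f),79.7))
plan(pts)
E
```

```text
force [4.83888428 0.7730355  4.82253155] 2.897573634982109
at w [ 469.7 -113.9   29.6] b [ -8.4 -86.1] psi 79.6 t 3.3 w 16.0 F [4.8 0.8 4.8]
('b', np.float64(-8.289824698685024), np.float64(-86.10360122763548), np.float64(68.49446787567784), 79.7) -> tx 0.0 ty 0.1 tz -38.9 yaw -0.1 rows 0.6
('b', np.float64(3.315490313778298), np.float64(-86.10360122763548), np.float64(105.57469617885863), 79.7) -> tx 0.0 ty 11.6 tz -37.1 yaw 0.0 rows 0.6
('b', np.float64(25.360427944187336), np.float64(-86.10360122763548), np.float64(137.5691862111422), 79.7) -> tx 0.0 ty 22.0 tz -32.0 yaw 0.0 rows 0.6
('b', np.float64(55.87577956937987), np.float64(-86.10360122763548), np.float64(161.61996546557333), 79.7) -> tx -0.0 ty 30.5 tz -24.1 yaw 0.0 rows 0.6
('b', np.float64(92.13569971106043), np.float64(-86.10360122763548), np.float64(175.57864946061625), 79.7) -> tx -0.0 ty 36.3 tz -14.0 yaw 0.0 rows 0.6
('b', np.float64(117.91348616386873), np.float64(-86.10360122763548), np.float64(178.62091745660948), 79.7) -> tx -0.0 ty 25.8 tz -3.0 yaw 0.0 rows 0.4
('b', np.float64(137.3629858450173), np.float64(-86.10360122763548), np.float64(177.5008603532561), 79.7) -> tx 0.0 ty 19.4 tz 1.1 yaw 0.0 rows 0.3
```

```bash
python3 - <<'E'
from h import *
c=capture("scene"); im=cv2.resize(c["image"][130:260,220:400],(720,520),interpolation=cv2.INTER_CUBIC); cv2.imwrite("pics/g1.png",im[:,:,::-1])
E
```

```text
(no output)
```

View pics/g1.png

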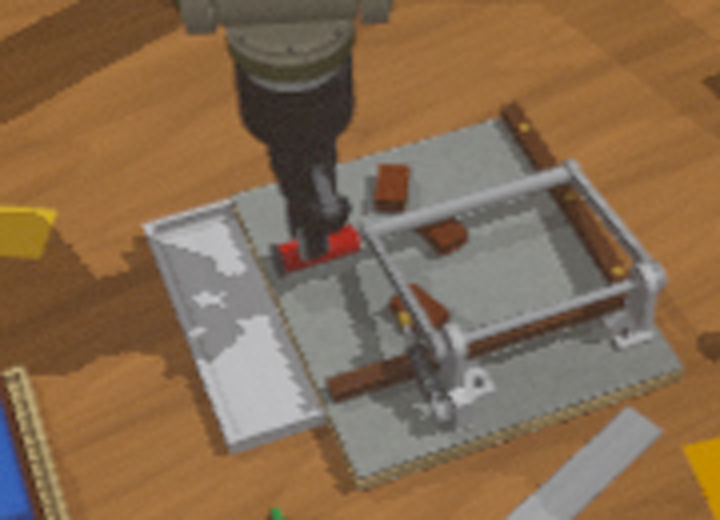

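The view shows the front finger at (313,240) over the red handle, so the pads probably have it too high. I'll reopen a little, go lower and re-close.

apply_moves(deltas=[[45,0,0,0,0],[45,0,0,6,0],[45,0,0,6,0],[0,0,0,6,0],[0,0,0,6,0]], grip_force=40)

```text
clock: 3.95
ee_pos: [0.4706, -0.1138, 0.0232]
tcp_rot: [0.002, 0.768, 0.64, 0.002]
contact_force: [8.7, 1.9, -0.9]
gripper_width: 0.0192
grasp_force: 38.9
```

apply_moves(deltas=[[0,0,0,0,0],[0,0,0,0,0],[0,0,0,0,0]])

```text
clock: 4.32
ee_pos: [0.4706, -0.1138, 0.0233]
tcp_rot: [0.003, 0.768, 0.64, 0.002]
contact_force: [8.7, 1.9, 0.2]
gripper_width: 0.0195
grasp_force: 39.0
```

apply_moves(deltas=[[0,0,-1,-19,0],[0,0,0,-39,0],[0,0,5,-58,0],[0,0,12,-76,0],[0,0,22,-92,0]])

```text
clock: 4.95
ee_pos: [0.4905, -0.1174, 0.1143]
tcp_rot: [0.0, 0.768, 0.64, 0.0]
contact_force: [8.2, -2.7, -13.6]
gripper_width: 0.0188
grasp_force: 39.2
```

apply_moves(deltas=[[0,0,12,-16,0],[0,0,27,-29,0],[0,0,43,-40,0],[0,0,60,-48,0],[0,0,79,-54,0]])

```text
clock: 5.58
ee_pos: [0.5681, -0.1315, 0.1688]
tcp_rot: [0.0, 0.768, 0.64, 0.0]
contact_force: [2.5, -0.2, -6.5]
gripper_width: 0.0189
grasp_force: 40.9
```

apply_moves(deltas=[[0,0,19,-3,0],[0,0,30,-3,0],[0,0,42,-2,0],[0,0,42,-2,0]])

```text
clock: 6.08
ee_pos: [0.6107, -0.1394, 0.1713]
tcp_rot: [0.002, 0.768, 0.641, 0.001]
contact_force: [6.7, -0.8, 4.6]
gripper_width: 0.019
grasp_force: 42.6
```

apply_moves(deltas=[[70,0,0,0,0],[70,0,0,0,0],[80,0,0,0,0],[80,0,0,-50,0],[80,0,0,-90,0]])

```text
clock: 6.7
ee_pos: [0.6081, -0.1388, 0.2617]
tcp_rot: [-0.001, 0.768, 0.64, -0.001]
contact_force: [0.4, -0.0, -0.4]
gripper_width: 0.08
grasp_force: 0.0
```

```bash
python3 - <<'E'
from h import *
c=capture("top")
for n in("block","rest","bail_bar"):
  for d in outline_of(n,"top")[:1]:
    P=cloud(c)[d["mask"]&(c["range_z"]>0)]
    zt=np.percentile(P[:,2],80); Q=P[abs(P[:,2]-zt)<.006][:,:2].astype(np.float32)
    r=cv2.minAreaRect(Q*1000); print(n,round(d["p"],2),zt,np.round(r[0],1),np.round(r[1],1),round(r[2],1), P.mean(0).round(4), w2b(*P.mean(0)[:2]).round(1))
plan([("w",514.4,-375.8,250,-10.2),("w",514.4,-375.8,90,-10.2)])
E
```

```text
block 0.75 0.06694154292634856 [ 514.9 -376.3] [ 27.7 114.3] 80.4 [ 0.511  -0.3701  0.0444] [  78.  -330.8]
rest 0.71 0.014526991089197416 [ 520. -369.] [ 54.4 199.8] 79.9 [ 0.517  -0.3564  0.0091] [  81.4 -316.2]
bail_bar 0.73 0.1974177952735979 [642.3 -35.5] [180.6  15.3] 79.6 [ 0.6454 -0.0216  0.1913] [147.9  36.1]
at w [ 608.3 -138.8  260.3] b [132.3 -85.9] psi 79.6 t 6.9 w 79.6 F [ 0.7 -0.5 -0.6]
('w', 514.4, -375.8, 250, -10.2) -> tx -250.0 ty -49.7 tz 10.3 yaw 89.8 rows 8.4
('w', 514.4, -375.8, 90, -10.2) -> tx 0.0 ty 0.0 tz 160.0 yaw 0.0 rows 2.6
```

apply_moves(deltas=[[80,-50,-10,0,10],[80,-100,-20,0,20],[80,-150,-30,0,30],[80,-200,-40,0,40],[80,-250,-50,0,50]])

```text
clock: 7.52
ee_pos: [0.5133, -0.3769, 0.2585]
tcp_rot: [-0.002, 0.967, 0.253, -0.001]
contact_force: [0.8, -0.3, -0.1]
gripper_width: 0.0801
grasp_force: 0.0
```

apply_moves(deltas=[[75,0,0,20,10],[75,0,0,50,20],[75,0,0,90,30],[75,0,0,130,40],[75,0,0,140,40]])

```text
clock: 8.15
ee_pos: [0.5131, -0.3744, 0.1167]
tcp_rot: [-0.003, 0.996, -0.089, -0.003]
contact_force: [0.1, -0.7, 0.7]
gripper_width: 0.075
grasp_force: 0.0
```

```bash
python3 p.py "('w',514.6,-376,28,-10.1)"
```

```text
at w [ 513.1 -374.4  116.7] b [  80.9 -334.6] psi -10.3 t 8.2 w 75.0 F [ 0.1 -0.7  0.7]
('w', 514.6, -376, 28, -10.1) -> tx 1.7 ty 1.3 tz 88.7 yaw -0.2 rows 1.4
```

apply_moves(deltas=[[60,2,1,30,0],[60,2,1,60,0],[60,2,1,88,0],[0,2,1,88,0],[0,2,1,88,0]], grip_force=60)

```text
clock: 8.78
ee_pos: [0.517, -0.3776, 0.0341]
tcp_rot: [0.001, 0.996, -0.089, 0.001]
contact_force: [-0.2, 0.5, -1.4]
gripper_width: 0.0262
grasp_force: 60.4
```

apply_moves(deltas=[[0,0,0,0,0],[0,0,0,0,0],[0,0,0,-20,0],[0,0,0,-50,0],[0,0,0,-50,0]])

```text
clock: 9.4
ee_pos: [0.5172, -0.378, 0.0846]
tcp_rot: [0.002, 0.996, -0.09, 0.002]
contact_force: [-0.1, -0.2, -2.2]
gripper_width: 0.0261
grasp_force: 59.8
```

```bash
python3 - <<'E'
from h import *
c=capture("scene"); im=cv2.resize(c["image"][130:330,130:400],(800,592),interpolation=cv2.INTER_CUBIC); cv2.imwrite("pics/g2.png",im[:,:,::-1])
plan([("b",-3,62,100,-10.3),("b",-3,62,45,-10.3)])
E
```

```text
at w [ 516.5 -377.4   82.8] b [  84.7 -336.9] psi -10.3 t 9.4 w 26.3 F [ 0.2 -0.2 -2.4]
('b', -3, 62, 100, -10.3) -> tx -88.0 ty -398.9 tz -17.2 yaw -0.0 rows 6.5
('b', -3, 62, 45, -10.3) -> tx 0.0 ty 0.0 tz 55.0 yaw 0.0 rows 0.9
```

View pics/g2.png

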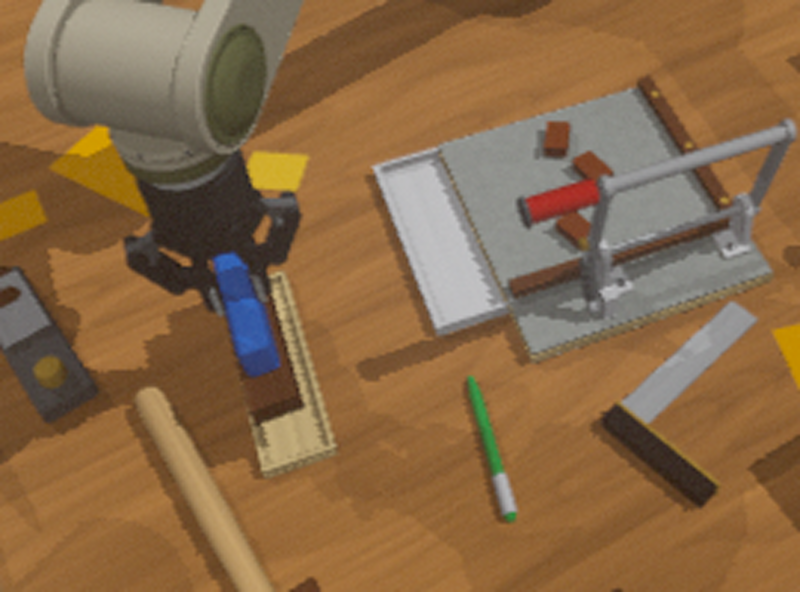

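The block is held above its rest, at about (255,320) in the crop, and the bail is back. Next I'll measure the sole height in the hand.

```bash
python3 - <<'E'
from h import *
c=capture("scene"); P=cloud(c); I=c["image"].astype(int)
blue=(I[...,2]>I[...,0]+60)&(c["range_z"]>0)&(abs(P[...,0]-.51)<.1)&(abs(P[...,1]+.376)<.05)
Q=P[blue]; print(len(Q),np.percentile(Q[:,2],[2,20,50,80,90,98]).round(4))
p,psi,s=pose(); print(p)
L=np.array([w2b(*q[:2]) for q in Q]); t=w2b(*p[:2]/1000); print(t,np.percentile(L,[1,99],axis=0).round(1))
E
```

```text
397 [0.0932 0.114  0.1164 0.1177 0.1182 0.1196]
[ 516.10050708 -376.87504973   81.68109707]
[  84.23155498 -336.53755098] [[  41.6 -349.3]
 [ 142.7 -323.5]]
```

apply_moves(deltas=[[0,-40,-30,-25,0],[0,-88,-80,-35,0],[0,-89,-140,-35,0],[0,-89,-200,-35,0],[0,-89,-260,-35,0]])

```text
clock: 10.12
ee_pos: [0.475, -0.1034, 0.1165]
tcp_rot: [-0.0, 0.996, -0.09, -0.001]
contact_force: [1.4, -0.4, -2.4]
gripper_width: 0.0265
grasp_force: 59.8
```

```bash
python3 p.py "('b',-4,62,100,-10.3),('b',-4,62,45.5,-10.3)"
```

```text
at w [ 475.  -103.4  116.5] b [ -5.1 -74.8] psi -10.4 t 10.1 w 26.5 F [ 1.4 -0.4 -2.4]
('b', -4, 62, 100, -10.3) -> tx 0.9 ty -136.8 tz 16.5 yaw -0.1 rows 2.2
('b', -4, 62, 45.5, -10.3) -> tx 0.0 ty 0.0 tz 54.5 yaw 0.0 rows 0.9
```

apply_moves(deltas=[[0,1,-50,0,0],[0,1,-100,0,0],[0,1,-137,10,0],[0,1,-137,40,0],[0,1,-137,62,0]])

```text
clock: 10.75
ee_pos: [0.5001, 0.0299, 0.0533]
tcp_rot: [-0.0, 0.996, -0.09, -0.001]
contact_force: [0.5, -0.8, -2.9]
gripper_width: 0.0267
grasp_force: 59.9
```

```bash
python3 - <<'E'
from h import *
c=capture("scene"); P=cloud(c); I=c["image"].astype(int)
blue=(I[...,2]>I[...,0]+60)&(c["range_z"]>0)
L=(P[...,:2]-BO)@BR*1000
blue&=(abs(L[...,0])<90)&(abs(L[...,1]-62)<40)
print(blue.sum(),np.percentile(P[blue][:,2],[20,50,80,90,98]).round(4))
plan([("b",-4,62,45.5,-10.3),("b",-4,-118,45.5,-10.3)])
E
```

```text
158 [0.0853 0.0868 0.0881 0.0886 0.0899]
at w [498.8  29.8  51.1] b [-5.5 60.5] psi -10.3 t 10.8 w 26.4 F [-1.5  0.3 -5.7]
('b', -4, 62, 45.5, -10.3) -> tx 1.5 ty -1.5 tz 5.6 yaw -0.0 rows 0.1
('b', -4, -118, 45.5, -10.3) -> tx -0.0 ty 180.0 tz -0.0 yaw 0.0 rows 2.9
```

apply_moves(deltas=[[0,1,0,3,0],[0,1,0,6,0],[0,1,0,6,0]])

```text
clock: 11.18
ee_pos: [0.5024, 0.0288, 0.0499]
tcp_rot: [0.0, 0.996, -0.09, 0.0]
contact_force: [-0.2, -0.5, -1.0]
gripper_width: 0.0264
grasp_force: 59.9
```

```bash
python3 p.py "('b',-4,62,45,-10.3)"
```

```text
at w [502.4  28.8  49.9] b [-1.8 60.2] psi -10.4 t 11.2 w 26.4 F [-0.2 -0.5 -1. ]
('b', -4, 62, 45, -10.3) -> tx -2.2 ty -1.8 tz 4.9 yaw -0.1 rows 0.1
```

apply_moves(deltas=[[0,-2,0,1,0],[0,-2,0,2,0],[0,-2,0,2,0]])

```text
clock: 11.55
ee_pos: [0.5002, 0.0293, 0.0476]
tcp_rot: [-0.0, 0.996, -0.09, 0.0]
contact_force: [1.0, 0.0, -2.0]
gripper_width: 0.026
grasp_force: 59.9
```

apply_moves(deltas=[[0,0,0,1,0],[0,0,0,2,0],[0,0,0,2,0]])

```text
clock: 11.92
ee_pos: [0.5004, 0.0294, 0.0469]
tcp_rot: [0.0, 0.996, -0.09, 0.001]
contact_force: [-5.0, 1.5, 13.1]
gripper_width: 0.0266
grasp_force: 61.6
```

apply_moves(deltas=[[0,0,15,-1,0],[0,0,35,-1,0],[0,0,57,-1,0],[0,0,79,-1,0],[0,0,101,-1,0]])

```text
clock: 12.55
ee_pos: [0.4824, -0.0707, 0.047]
tcp_rot: [-0.0, 0.996, -0.09, 0.001]
contact_force: [1.6, 5.2, 5.0]
gripper_width: 0.0264
grasp_force: 61.0
```

apply_moves(deltas=[[0,0,20,0,0],[0,0,40,0,0],[0,0,60,0,0],[0,0,77,0,0],[0,0,77,0,0]])

```text
clock: 13.18
ee_pos: [0.4679, -0.1469, 0.0463]
tcp_rot: [0.0, 0.996, -0.091, -0.0]
contact_force: [0.6, 1.1, -2.5]
gripper_width: 0.0262
grasp_force: 59.9
```

```bash
python3 - <<'E'
from h import *
c=capture("scene"); im=cv2.resize(c["image"][130:260,220:400],(720,520),interpolation=cv2.INTER_CUBIC); cv2.imwrite("pics/g3.png",im[:,:,::-1])
plan([])
for d in outline_of("offcut","scene"):
    if d["p"]>.25:
        P=cloud(c)[d["mask"]&(c["range_z"]>0)]; m=np.median(P,0); print(round(d["p"],2),m.round(4),w2b(*m[:2]).round(1))
E
```

```text
at w [ 467.9 -146.1   46.2] b [  -4.4 -118.1] psi -10.4 t 13.2 w 26.1 F [ 0.3  0.4 -1.8]
0.53 [ 0.4152 -0.1683  0.0206] [ -52.3 -149.4]
0.49 [ 0.5234 -0.1877  0.0191] [  57.6 -149.1]
0.41 [ 0.4591 -0.1769  0.019 ] [  -7.7 -150. ]
```

View pics/g3.png

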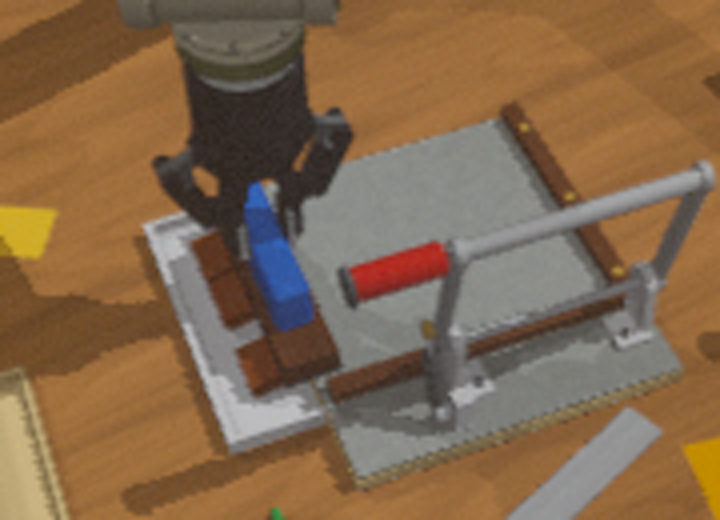

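All three offcuts are in the gutter and the bed is clear. Returning the block to its rest.

apply_moves(deltas=[[0,0,0,-30,0],[0,0,0,-55,0],[0,40,50,-55,0],[0,88,100,-55,0],[0,89,150,-55,0]])

```text
clock: 13.9
ee_pos: [0.5307, -0.3099, 0.101]
tcp_rot: [0.0, 0.996, -0.089, 0.0]
contact_force: [1.5, 0.0, -2.3]
gripper_width: 0.0263
grasp_force: 59.9
```

```bash
python3 - <<'E'
from h import *
c=capture("top")
d=outline_of("rest","top")[0]; P=cloud(c)[d["mask"]&(c["range_z"]>0)]
P=P[(P[:,2]>.011)&(P[:,2]<.018)]; r=cv2.minAreaRect((P[:,:2]*1000).astype(np.float32)); print(d["p"],r)
plan([("w",517,-376.5,100,-10.3),("w",517,-376.5,45,-10.3),("w",517,-376.5,34,-10.3)])
E
```

```text
Traceback (most recent call last):
IndexError: list index out of range
```

```bash
python3 p.py "('w',518,-375.5,100,-10.4),('w',518,-375.5,42,-10.4)"
```

```text
at w [ 528.6 -313.7  100.5] b [  85.3 -272.1] psi -10.5 t 14.0 w 26.4 F [ 0.8  0.4 -3. ]
('w', 518, -375.5, 100, -10.4) -> tx 0.9 ty 62.7 tz 0.5 yaw -0.1 rows 1.0
('w', 518, -375.5, 42, -10.4) -> tx 0.0 ty 0.0 tz 58.0 yaw 0.0 rows 0.9
```

apply_moves(deltas=[[0,1,40,0,0],[0,1,62,0,0],[0,1,62,25,0],[0,1,62,45,0],[0,1,62,45,0]])

```text
clock: 14.62
ee_pos: [0.5182, -0.3692, 0.0551]
tcp_rot: [-0.001, 0.996, -0.09, -0.001]
contact_force: [-0.5, -0.0, -3.0]
gripper_width: 0.0265
grasp_force: 60.1
```

```bash
python3 - <<'E'
from h import *
plan([("w",518,-375.5,42,-10.4),("w",518,-375.5,34,-10.4)])
c=capture("top"); P=cloud(c)
for cam in("top","scene"):
  c=capture(cam)
  for d in outline_of("rest",cam)[:1]:
    P=cloud(c)[d["mask"]&(c["range_z"]>0)];P=P[(P[:,2]>.010)&(P[:,2]<.019)]; r=cv2.minAreaRect((P[:,:2]*1000).astype(np.float32)); print(cam,d["p"],len(P),r)
im=cv2.resize(c["image"][190:300,160:300],(700,550),interpolation=cv2.INTER_CUBIC); cv2.imwrite("pics/g4.png",im[:,:,::-1])
E
```

```text
at w [ 518.2 -369.2   55.1] b [  84.9 -328.6] psi -10.3 t 14.6 w 26.5 F [-0.5 -0.  -3. ]
('w', 518, -375.5, 42, -10.4) -> tx 0.9 ty 6.3 tz 13.1 yaw 0.1 rows 0.2
('w', 518, -375.5, 34, -10.4) -> tx 0.0 ty 0.0 tz 8.0 yaw 0.0 rows 0.1
scene 0.82 273 ((531.71533203125, -375.70159912109375), (62.12746810913086, 179.4658660888672), 79.51644897460938)
```

View pics/g4.png

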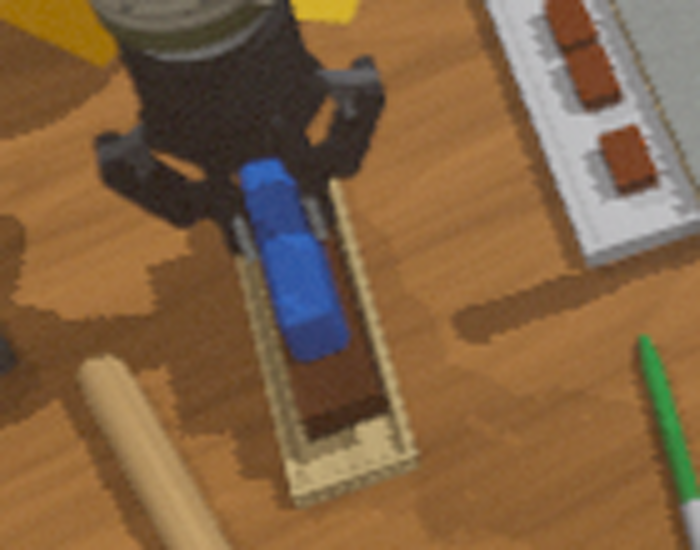

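The block is just above the rest, about 4 mm too far left (top view y). I'll shift it and lower it.

apply_moves(deltas=[[0,1,4,0,0],[0,1,4,8,0],[0,1,4,15,0],[0,1,4,20,0],[0,1,4,20,0]])

```text
clock: 15.5
ee_pos: [0.5188, -0.3744, 0.0359]
tcp_rot: [-0.0, 0.996, -0.09, -0.0]
contact_force: [0.3, -0.1, -2.4]
gripper_width: 0.0263
grasp_force: 60.1
```

```bash
python3 p.py "('w',518,-373.5,34,-10.4)"
```

```text
at w [ 518.8 -374.4   35.9] b [  86.4 -333.6] psi -10.3 t 15.5 w 26.3 F [ 0.3 -0.1 -2.4]
('w', 518, -373.5, 34, -10.4) -> tx -0.9 ty -0.8 tz 1.9 yaw 0.1 rows 0.0
```

apply_moves(deltas=[[0,0,0,1.5,0],[0,0,0,2.5,0],[55,0,0,2,0],[55,0,0,2,0],[55,0,0,2,0]])

```text
clock: 16.12
ee_pos: [0.519, -0.3748, 0.0348]
tcp_rot: [0.0, 0.996, -0.09, 0.0]
contact_force: [0.5, 0.1, -0.6]
gripper_width: 0.0548
grasp_force: 0.0
```

apply_moves(deltas=[[55,0,0,-30,0],[55,0,0,-80,0],[80,0,0,-140,0],[80,0,0,-190,0]])

```text
clock: 16.62
ee_pos: [0.519, -0.3746, 0.2272]
tcp_rot: [0.001, 0.996, -0.09, 0.001]
contact_force: [0.9, -0.5, -0.3]
gripper_width: 0.0801
grasp_force: 0.0
```

```bash
cat >> h.py <<'E'
def rects(n,cam,pm=.3,tol=.006):
    c=capture(cam)
    for d in outline_of(n,cam):
        if d["p"]<pm: continue
        P=cloud(c)[d["mask"]&(c["range_z"]>0)]
        if len(P)<30: continue
        zt=np.percentile(P[:,2],80); Q=P[abs(P[:,2]-zt)<tol][:,:2].astype(np.float32)
        r=cv2.minAreaRect(Q*1000); ctr=np.array(r[0]); a=r[2]+(90 if r[1][1]>r[1][0] else 0)
        print(n,cam,round(d["p"],2),len(P),"z",round(float(zt),4),"w",ctr.round(1),"b",w2b(*ctr/1000).round(1),"size",np.round(r[1],1),"long axis",round(a,1))
E
python3 - <<'E'
from h import *
for n in("block","rest","batten","offcut"): rects(n,"top")
plan([("w",480,200,250,89)])
E
```

```text
block top 0.49 48 z 0.0283 w [ 582.  -371.2] b [ 148.1 -319.2] size [13.  39.5] long axis 169.8
rest top 0.4 115 z 0.0143 w [ 594.4 -365.9] b [ 159.3 -311.8] size [36.3 82. ] long axis 139.3
rest top 0.37 5960 z 0.0265 w [526.4 -34.8] b [33.2  1.8] size [240.7 261.2] long axis 170.0
batten top 0.72 580 z 0.0293 w [472.6 376.1] b [-93.2 396.6] size [177.3  34.1] long axis 89.0
batten top 0.7 630 z 0.0293 w [552.1 388. ] b [-17.1 422.5] size [ 36.7 179.3] long axis 91.4
batten top 0.64 493 z 0.1983 w [641.6 -53.6] b [149.9   4. ] size [236.8  21.6] long axis 78.5
offcut top 0.65 58 z 0.0194 w [ 411.7 -165.6] b [ -56.2 -147.4] size [18.5 31.9] long axis 170.5
offcut top 0.42 104 z 0.0184 w [ 517.2 -185.3] b [  51.  -147.9] size [23.8 37.7] long axis 170.5
at w [ 518.6 -374.4  222.9] b [  86.3 -333.6] psi -10.4 t 17.0 w 79.9 F [-1.1  0.5 -0. ]
('w', 480, 200, 250, 89) -> tx -141.2 ty -558.1 tz -27.1 yaw -99.4 rows 9.3
```

apply_moves(deltas=[[60,-14,-56,0,-10],[60,-28,-112,0,-20],[60,-42,-168,0,-30],[60,-56,-224,0,-40],[60,-70,-280,0,-50]])

```text
clock: 17.65
ee_pos: [0.4998, -0.0848, 0.2237]
tcp_rot: [-0.001, 0.94, 0.342, -0.001]
contact_force: [1.1, 0.9, -0.1]
gripper_width: 0.06
grasp_force: 0.0
```

```bash
python3 p.py "('w',472.6,376,200,89),('w',472.6,376,60,89)"
```

```text
at w [499.8 -84.8 223.7] b [ 15.9 -52. ] psi 40.0 t 17.6 w 60.0 F [ 1.1  0.9 -0.1]
('w', 472.6, 376, 200, 89) -> tx 275.1 ty -370.6 tz 23.7 yaw -49.0 rows 7.4
('w', 472.6, 376, 60, 89) -> tx 0.0 ty 0.0 tz 140.0 yaw 0.0 rows 2.2
```

apply_moves(deltas=[[60,36,-48,0,-10],[60,72,-97,0,-20],[60,108,-145,0,-30],[60,144,-194,0,-40],[60,180,-242,20,-49]])

```text
clock: 18.27
ee_pos: [0.4846, 0.2159, 0.2049]
tcp_rot: [0.001, 0.713, 0.701, 0.001]
contact_force: [1.9, -0.6, 0.0]
gripper_width: 0.0599
grasp_force: 0.0
```

```bash
python3 - <<'E'
from h import *
rects("batten","top",.5)
plan([('w',472.6,376,60,89),('w',472.6,376,4,89)])
E
```

```text
at w [482.4 218.2 202. ] b [-55.3 243. ] psi 89.2 t 18.4 w 60.3 F [ 0.4 -0.9 -0.3]
('w', 472.6, 376, 60, 89) -> tx 157.6 ty -12.1 tz 142.0 yaw 0.2 rows 3.4
('w', 472.6, 376, 4, 89) -> tx 0.0 ty 0.0 tz 56.0 yaw 0.0 rows 0.9
```

apply_moves(deltas=[[60,55,-4,30,0],[60,110,-8,60,0],[60,157,-12,100,0],[60,157,-12,130,0],[60,157,-12,130,0]])

```text
clock: 19.0
ee_pos: [0.4751, 0.3702, 0.0723]
tcp_rot: [-0.001, 0.715, 0.699, -0.003]
contact_force: [0.6, -0.2, 0.3]
gripper_width: 0.0601
grasp_force: 0.0
```

```bash
python3 p.py "('w',472.6,376,10,89)"
```

```text
at w [475.1 370.2  72.3] b [-89.6 391.2] psi 88.6 t 19.0 w 60.1 F [ 0.6 -0.2  0.3]
('w', 472.6, 376, 10, 89) -> tx 5.7 ty -2.7 tz 62.3 yaw -0.4 rows 1.0
```

apply_moves(deltas=[[60,5,-2,30,0],[60,5,-2,67,0],[60,5,-2,67,0],[0,5,-2,67,0],[0,5,-2,67,0]], grip_force=60)

```text
clock: 19.62
ee_pos: [0.4754, 0.3764, 0.0097]
tcp_rot: [0.0, 0.716, 0.699, 0.002]
contact_force: [-0.7, -0.1, 0.4]
gripper_width: 0.0241
grasp_force: 0.0
```

apply_moves(deltas=[[0,0,0,0,0],[0,0,0,-25,0],[0,0,0,-75,0],[0,0,0,-120,0],[0,0,0,-120,0]])

```text
clock: 20.25
ee_pos: [0.4759, 0.377, 0.132]
tcp_rot: [0.001, 0.715, 0.699, 0.004]
contact_force: [0.5, 0.2, -0.6]
gripper_width: -0.0
grasp_force: 0.0
```

```bash
python3 p.py "('b',0,55,140,169.7)"
```

```text
at w [475.9 377.  132. ] b [-90.2 398. ] psi 88.7 t 20.2 w -0.0 F [ 0.5  0.2 -0.6]
('b', 0, 55, 140, 169.7) -> tx -352.8 ty 35.6 tz -8.0 yaw -81.0 rows 7.6
```

Missed: the fingers closed fully. Time to look.

```bash
python3 - <<'E'
from h import *
c=capture("scene"); im=cv2.resize(c["image"][70:220,360:580],(792,540),interpolation=cv2.INTER_CUBIC); cv2.imwrite("pics/g5.png",im[:,:,::-1])
rects("batten","scene",.2); rects("batten","top",.2)
E
```

```text
batten scene 0.96 678 z 0.0285 w [553.5 389.1] b [-15.9 423.8] size [ 38.3 184. ] long axis 91.9
batten scene 0.93 642 z 0.0287 w [475.2 378.2] b [-91. 399.] size [184.4  39.3] long axis 88.6
batten scene 0.21 7763 z 0.0295 w [566.1  12.5] b [63.8 55.5] size [179.4 309.5] long axis 121.1
batten top 0.63 453 z 0.0294 w [552.5 368.3] b [-13.2 403.1] size [ 36.4 141.6] long axis 91.3
batten top 0.61 403 z 0.0292 w [472.2 352.8] b [-89.4 373.6] size [129.9  33.8] long axis 88.9
```

View pics/g5.png

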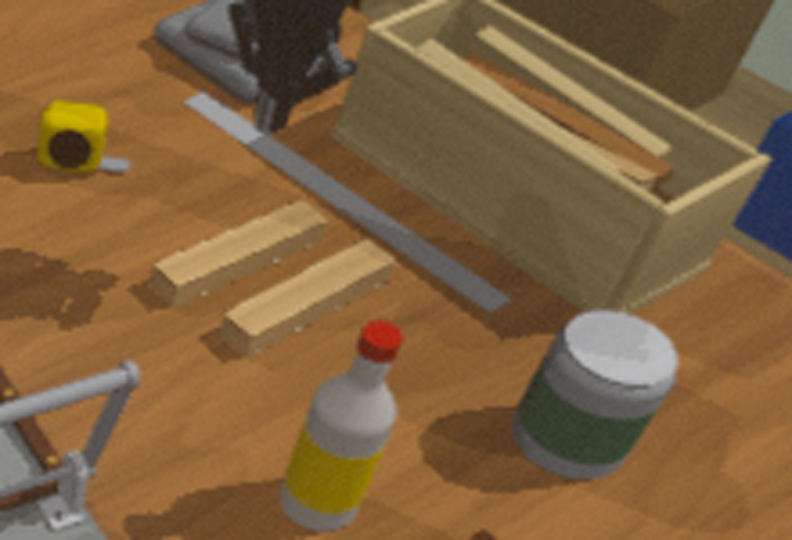

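```bash
python3 - <<'E'
from h import *
p,psi,s=pose(); print(p,psi)
for cam in("scene","top"):
  c=capture(cam); P=cloud(c); I=c["image"].astype(int)
  m=(c["range_z"]>0)&(np.hypot(P[...,0]-p[0]/1000,P[...,1]-p[1]/1000)<.06)&(P[...,2]>.06)&(P[...,2]<.3)
  Q=P[m]; 
  for z in np.arange(.1,.24,.01):
    q=Q[(Q[:,2]>=z)&(Q[:,2]<z+.01)]
    if len(q): print(cam,round(z,2),len(q),q.mean(0).round(3))
E
```

```text
[473.86998576 375.83000144 126.46753492] 88.64845146227107
scene 0.14 3 [0.476 0.375 0.147]
scene 0.15 17 [0.474 0.367 0.155]
scene 0.16 27 [0.477 0.368 0.165]
scene 0.17 29 [0.477 0.368 0.174]
scene 0.18 24 [0.476 0.366 0.185]
scene 0.19 46 [0.474 0.365 0.197]
scene 0.2 64 [0.476 0.367 0.204]
scene 0.21 74 [0.474 0.366 0.215]
scene 0.22 84 [0.468 0.363 0.225]
scene 0.23 104 [0.478 0.364 0.235]
top 0.14 1 [0.466 0.37  0.145]
top 0.15 9 [0.472 0.366 0.157]
top 0.16 11 [0.472 0.365 0.164]
top 0.17 10 [0.469 0.364 0.174]
top 0.18 10 [0.471 0.365 0.184]
top 0.19 14 [0.48  0.362 0.196]
top 0.2 18 [0.496 0.363 0.205]
top 0.21 20 [0.504 0.362 0.216]
top 0.22 23 [0.502 0.362 0.225]
top 0.23 20 [0.521 0.364 0.235]
```

The fingertips measure about 19 mm above the reported TCP, so the grasps need to go that much lower. Retrying.

apply_moves(deltas=[[60,1,0,0,0],[60,1,0,0,0],[60,1,0,60,0],[60,1,0,110,0],[60,1,0,130,0]])

```text
clock: 21.22
ee_pos: [0.4731, 0.3764, -0.0052]
tcp_rot: [-0.001, 0.715, 0.699, -0.002]
contact_force: [0.7, 0.1, -0.1]
gripper_width: 0.0601
grasp_force: 0.0
```

```bash
python3 p.py "('w',474,377.5,-16,88.7)"
```

```text
at w [473.1 376.4  -5.2] b [-92.8 396.9] psi 88.6 t 21.2 w 60.1 F [ 0.7  0.1 -0.1]
('w', 474, 377.5, -16, 88.7) -> tx 1.1 ty 0.9 tz 10.8 yaw -0.1 rows 0.2
```

apply_moves(deltas=[[60,1,1,5,0],[60,1,1,10,0],[0,1,1,10,0],[0,1,1,10,0],[0,1,1,10,0]], grip_force=60)

```text
clock: 21.85
ee_pos: [0.476, 0.3784, -0.0111]
tcp_rot: [0.0, 0.715, 0.699, 0.001]
contact_force: [-0.8, -0.7, 6.1]
gripper_width: 0.0345
grasp_force: 62.0
```

apply_moves(deltas=[[0,0,0,0,0],[0,0,0,-25,0],[0,0,0,-65,0],[0,0,0,-110,0],[0,0,0,-110,0]])

```text
clock: 22.48
ee_pos: [0.4768, 0.3789, 0.1013]
tcp_rot: [0.001, 0.715, 0.699, 0.003]
contact_force: [-0.3, 0.1, -1.4]
gripper_width: 0.0349
grasp_force: 61.3
```

```bash
python3 p.py "('b',-4,50,110,169.7),('b',-4,50,15,169.7)"
```

```text
at w [476.8 378.9 101.3] b [-89.5 400. ] psi 88.7 t 22.5 w 34.9 F [-0.3  0.1 -1.4]
('b', -4, 50, 110, 169.7) -> tx -359.1 ty 30.0 tz -8.7 yaw -81.0 rows 7.6
('b', -4, 50, 15, 169.7) -> tx 0.0 ty 0.0 tz 95.0 yaw 0.0 rows 1.5
```

apply_moves(deltas=[[0,-40,4,0,-10],[0,-85,8,0,-20],[0,-130,12,0,-30],[0,-175,16,0,-40],[0,-220,20,0,-50]])

```text
clock: 23.1
ee_pos: [0.4896, 0.1562, 0.0969]
tcp_rot: [-0.001, 0.35, 0.937, -0.0]
contact_force: [0.5, 0.9, -0.3]
gripper_width: 0.0346
grasp_force: 61.4
```

```bash
python3 p.py "('b',-6,55,100,169.7),('b',-6,55,15,169.7)"
```

```text
at w [489.6 156.2  96.9] b [-37.1 183.2] psi 139.0 t 23.1 w 34.6 F [ 0.5  0.9 -0.3]
('b', -6, 55, 100, 169.7) -> tx -92.3 ty -94.3 tz -3.1 yaw -30.7 rows 2.9
('b', -6, 55, 15, 169.7) -> tx 0.0 ty 0.0 tz 85.0 yaw 0.0 rows 1.4
```

apply_moves(deltas=[[0,-20,-20,0,-10],[0,-45,-46,0,-20],[0,-70,-71,0,-31],[0,-92,-94,0,-31],[0,-92,-94,40,-31]])

```text
clock: 23.72
ee_pos: [0.4987, 0.0242, 0.0584]
tcp_rot: [0.002, 0.091, 0.996, -0.0]
contact_force: [1.2, -0.4, -2.5]
gripper_width: 0.0343
grasp_force: 61.3
```

```bash
python3 p.py "('b',-6,55,11,169.7),('b',-6,55,7,169.7)"
```

```text
at w [498.7  24.2  58.4] b [-4.6 55. ] psi 169.5 t 23.7 w 34.3 F [ 1.2 -0.4 -2.5]
('b', -6, 55, 11, 169.7) -> tx 1.4 ty -0.0 tz 47.4 yaw -0.2 rows 0.8
('b', -6, 55, 7, 169.7) -> tx 0.0 ty 0.0 tz 4.0 yaw 0.0 rows 0.1
```

apply_moves(deltas=[[0,4,0,25,0],[0,4,0,40,0],[0,4,0,46,0],[0,4,0,50,0],[0,4,0,50,0]])

```text
clock: 24.35
ee_pos: [0.4933, 0.0271, 0.0079]
tcp_rot: [0.0, 0.09, 0.996, 0.0]
contact_force: [1.1, -0.9, -1.6]
gripper_width: 0.035
grasp_force: 61.3
```

```bash
python3 p.py "('b',-8,55,7,169.7)"
```

```text
at w [493.3  27.1   7.9] b [-10.4  56.9] psi 169.7 t 24.4 w 35.0 F [ 1.1 -0.9 -1.6]
('b', -8, 55, 7, 169.7) -> tx -2.4 ty -1.9 tz 0.9 yaw -0.0 rows 0.1
```

apply_moves(deltas=[[0,0,0,2,0],[0,0,0,2,0],[48,0,0,1,0],[48,0,0,0,0],[48,0,0,0,0]])

```text
clock: 24.98
ee_pos: [0.4934, 0.0271, 0.0079]
tcp_rot: [0.0, 0.09, 0.996, -0.0]
contact_force: [1.0, -0.1, -0.4]
gripper_width: 0.0479
grasp_force: 0.0
```

apply_moves(deltas=[[48,0,0,-25,0],[48,0,0,-60,0],[0,0,50,-60,0],[0,0,50,-60,0],[0,0,50,-60,0]])

```text
clock: 25.6
ee_pos: [0.502, 0.0761, 0.0675]
tcp_rot: [-0.0, 0.09, 0.996, -0.0]
contact_force: [0.3, -0.4, 0.1]
gripper_width: 0.0003
grasp_force: 0.0
```

```bash
python3 - <<'E'
from h import *
plan([('b',0,20,10,169.7)])
rects("batten","scene",.5); rects("batten","top",.5)
c=capture("scene"); im=cv2.resize(c["image"][130:240,230:400],(782,506),interpolation=cv2.INTER_CUBIC); cv2.imwrite("pics/g6.png",im[:,:,::-1])
E
```

```text
at w [502.   76.1  67.5] b [-10.6 106.6] psi 169.7 t 25.6 w 0.3 F [ 0.3 -0.4  0.1]
('b', 0, 20, 10, 169.7) -> tx -10.6 ty -86.6 tz 57.5 yaw -0.0 rows 1.7
batten scene 0.97 672 z 0.0469 w [489.8  25.8] b [-13.6  54.9] size [ 37.4 182.8] long axis 169.3
batten scene 0.75 620 z 0.0288 w [553.7 386.4] b [-15.3 421.2] size [ 38.9 181.3] long axis 91.2
batten scene 0.69 7657 z 0.0306 w [556.9  16.4] b [54.1 57.7] size [189.3 314.3] long axis 125.8
batten scene 0.56 131 z 0.018 w [ 519.4 -184.9] b [  53.1 -147. ] size [24.2 39.4] long axis 168.9
batten top 0.92 675 z 0.0289 w [552.1 387.7] b [-17.1 422.1] size [ 37.3 178.9] long axis 91.5
```

View pics/g6.png

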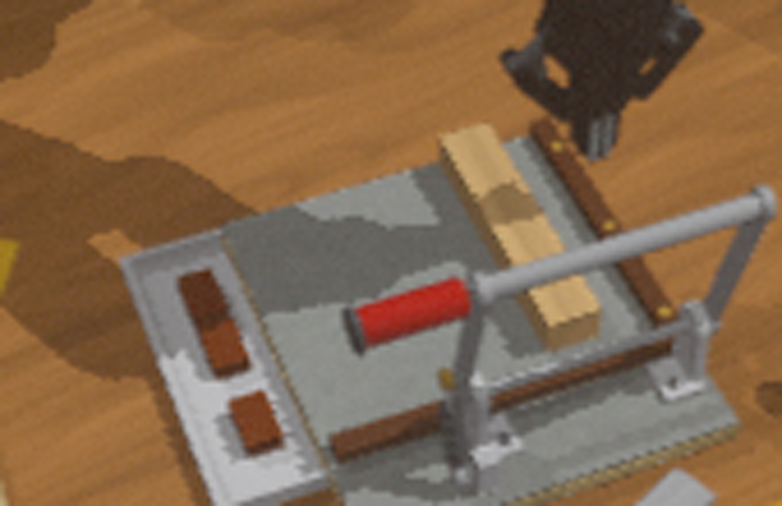

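Batten 1 lies on the bed at board (−14, 55), running parallel to the fence. Fetching the second one.

apply_moves(deltas=[[60,0,10,-50,10],[60,0,40,-90,20],[60,0,80,-90,30],[60,0,120,-90,40],[60,0,160,-90,50]])

```text
clock: 26.48
ee_pos: [0.5313, 0.2344, 0.1577]
tcp_rot: [-0.0, 0.505, 0.863, -0.0]
contact_force: [0.2, 0.1, -0.0]
gripper_width: 0.06
grasp_force: 0.0
```

```bash
python3 p.py "('w',553.5,387,60,91.4)"
```

```text
at w [531.3 234.4 157.7] b [-10.2 267.6] psi 119.3 t 26.5 w 60.0 F [ 0.2  0.1 -0. ]
('w', 553.5, 387, 60, 91.4) -> tx 122.2 ty 94.0 tz 97.7 yaw 27.9 rows 2.9
```

apply_moves(deltas=[[60,30,24,0,10],[60,60,47,0,20],[60,92,71,0,28],[60,122,94,40,28],[60,122,94,90,28]])

```text
clock: 27.1
ee_pos: [0.5527, 0.3882, 0.0668]
tcp_rot: [0.0, 0.696, 0.718, 0.001]
contact_force: [1.4, -0.7, -0.7]
gripper_width: 0.0602
grasp_force: 0.0
```

```bash
python3 - <<'E'
from h import *
rects("batten","scene",.5)
plan([('w',553.5,387,-15,91.4)])
E
```

```text
batten scene 0.84 667 z 0.047 w [488.3  25.1] b [-15.  54.] size [ 37.4 184.8] long axis 169.7
batten scene 0.73 1560 z 0.0261 w [ 620.9 -466.6] b [ 203.4 -406.1] size [258.7  87. ] long axis 0.8
batten scene 0.7 598 z 0.0285 w [553.8 387.6] b [-15.4 422.3] size [ 37.9 179.7] long axis 91.6
at w [549.7 384.8  61.9] b [-19.  418.9] psi 91.7 t 27.2 w 59.8 F [ 0.7 -0.6 -0.9]
('w', 553.5, 387, -15, 91.4) -> tx 2.1 ty 3.9 tz 76.9 yaw 0.3 rows 1.2
```

apply_moves(deltas=[[60,1,2,40,0],[60,1,2,65,0],[60,1,2,78,0],[60,1,2,78,0],[0,1,2,78,0]])

```text
clock: 27.82
ee_pos: [0.5552, 0.3874, -0.0085]
tcp_rot: [0.0, 0.697, 0.717, 0.001]
contact_force: [0.7, -0.4, 0.9]
gripper_width: 0.0433
grasp_force: 0.0
```

apply_moves(deltas=[[0,0,0,0,0],[0,0,0,0,0],[0,0,0,-30,0],[0,0,0,-70,0],[0,0,0,-110,0]])

```text
clock: 28.45
ee_pos: [0.5542, 0.3872, 0.1014]
tcp_rot: [0.0, 0.697, 0.717, 0.0]
contact_force: [0.6, 0.7, -1.4]
gripper_width: 0.0343
grasp_force: 61.3
```

```bash
python3 p.py "('b',-10,-5,110,169.7),('b',-10,-5,8,169.7)"
```

```text
at w [554.2 387.2 101.4] b [-14.9 422. ] psi 91.7 t 28.4 w 34.3 F [ 0.6  0.7 -1.4]
('b', -10, -5, 110, 169.7) -> tx -418.8 ty -83.7 tz -8.6 yaw -78.0 rows 7.3
('b', -10, -5, 8, 169.7) -> tx 0.0 ty 0.0 tz 102.0 yaw 0.0 rows 1.6
```

apply_moves(deltas=[[0,-45,-7,0,-10],[0,-95,-17,0,-20],[0,-145,-26,0,-30],[0,-195,-36,0,-40],[0,-240,-46,0,-50]])

```text
clock: 29.08
ee_pos: [0.5149, 0.1444, 0.1004]
tcp_rot: [0.0, 0.326, 0.945, 0.0]
contact_force: [0.5, 0.2, -0.7]
gripper_width: 0.0344
grasp_force: 61.3
```

```bash
python3 p.py "('b',-12,-5,100,169.7)"
```

```text
at w [514.9 144.4 100.4] b [-10.1 176.1] psi 142.0 t 29.1 w 34.4 F [ 0.5  0.2 -0.7]
('b', -12, -5, 100, 169.7) -> tx -82.6 ty -161.2 tz 0.4 yaw -27.7 rows 2.9
```

apply_moves(deltas=[[0,-16,-30,0,-10],[0,-36,-70,0,-20],[0,-58,-113,0,-28],[0,-83,-161,0,-28],[0,-83,-161,40,-28]])

```text
clock: 29.7
ee_pos: [0.4822, -0.0354, 0.0618]
tcp_rot: [0.004, 0.092, 0.996, -0.001]
contact_force: [0.4, 1.4, -2.2]
gripper_width: 0.0345
grasp_force: 61.3
```

```bash
python3 p.py "('b',-12,-5,10,169.7)"
```

```text
at w [482.2 -35.4  61.8] b [-10.2  -6.6] psi 169.4 t 29.7 w 34.5 F [ 0.4  1.4 -2.2]
('b', -12, -5, 10, 169.7) -> tx 1.8 ty 1.6 tz 51.8 yaw -0.3 rows 0.8
```

apply_moves(deltas=[[0,2,0,25,0],[0,2,0,40,0],[0,2,0,48,0],[0,2,0,52,0],[0,2,0,52,0]])

```text
clock: 30.32
ee_pos: [0.4786, -0.0314, 0.0096]
tcp_rot: [0.001, 0.09, 0.996, -0.0]
contact_force: [-6.6, 0.1, 16.2]
gripper_width: 0.0345
grasp_force: 63.4
```

apply_moves(deltas=[[0,0,0,1,0],[48,0,0,1,0],[48,0,0,0,0],[48,0,0,0,0],[48,0,0,-30,0]])

```text
clock: 30.95
ee_pos: [0.4775, -0.0311, 0.0368]
tcp_rot: [-0.002, 0.09, 0.996, 0.0]
contact_force: [0.5, 0.3, 0.9]
gripper_width: 0.0481
grasp_force: 0.0
```

apply_moves(deltas=[[48,0,0,-40,0],[0,0,-60,-40,0],[0,0,-60,-40,0],[0,0,-60,-40,0]])

```text
clock: 31.45
ee_pos: [0.4675, -0.0902, 0.0775]
tcp_rot: [-0.0, 0.091, 0.996, 0.0]
contact_force: [0.3, -0.2, 1.1]
gripper_width: 0.0001
grasp_force: 0.0
```

```bash
python3 - <<'E'
from h import *
rects("batten","scene",.4)
plan([('b',-12,-65,40,169.7)])
E
```

```text
batten scene 0.88 488 z 0.0471 w [477.5 -33.9] b [-15.1  -6. ] size [ 37.1 173.1] long axis 169.2
batten scene 0.62 649 z 0.0469 w [493.6  24.9] b [-9.8 54.7] size [ 37.5 174.1] long axis 169.6
at w [467.7 -89.5  77.5] b [-14.8 -62.5] psi 169.7 t 31.6 w -0.1 F [ 0.9  0.  -0.5]
('b', -12, -65, 40, 169.7) -> tx -2.8 ty -2.5 tz 37.5 yaw 0.0 rows 0.6
```

apply_moves(deltas=[[0,0,0,35,0],[0,0,0,65,0],[0,0,12,65,0],[0,0,22,65,0],[0,0,32,65,0]])

```text
clock: 32.17
ee_pos: [0.4742, -0.058, 0.0138]
tcp_rot: [0.001, 0.09, 0.996, -0.0]
contact_force: [-0.3, -0.9, 0.1]
gripper_width: -0.0
grasp_force: 0.4
```

apply_moves(deltas=[[0,0,10,0,0],[0,0,20,0,0],[0,0,28,0,0],[0,0,34,0,0],[0,0,38,0,0]])

```text
clock: 32.8
ee_pos: [0.4811, -0.0217, 0.0136]
tcp_rot: [0.001, 0.09, 0.996, -0.001]
contact_force: [-1.1, -5.4, 6.9]
gripper_width: -0.0002
grasp_force: 3.8
```

```bash
python3 - <<'E'
from h import *
rects("batten","scene",.4)
plan([('b',-12,20,12,169.7)])
E
```

```text
batten scene 0.81 338 z 0.0468 w [5.167e+02 5.000e-01] b [17.3 34.9] size [ 37.7 110. ] long axis 171.1
at w [481.1 -21.5  13.5] b [-13.8   6.9] psi 169.7 t 32.9 w 0.2 F [-0.4 -2.5  5.4]
('b', -12, 20, 12, 169.7) -> tx -1.7 ty 13.1 tz 1.5 yaw -0.0 rows 0.2
```

apply_moves(deltas=[[0,0,4,-1,0],[0,0,8,-1,0],[0,0,10,-1,0],[0,0,12,-1,0]])

```text
clock: 33.4
ee_pos: [0.4825, -0.0096, 0.0138]
tcp_rot: [-0.0, 0.09, 0.996, -0.0]
contact_force: [-0.8, -2.3, 2.2]
gripper_width: -0.0002
grasp_force: 1.8
```

apply_moves(deltas=[[0,0,1.5,0,0],[0,0,3,0,0],[0,0,3,0,0]])

```text
clock: 33.78
ee_pos: [0.4831, -0.0067, 0.0138]
tcp_rot: [0.0, 0.09, 0.996, 0.0]
contact_force: [-0.6, -1.1, 2.8]
gripper_width: 0.0001
grasp_force: 1.3
```

```bash
python3 - <<'E'
from h import *
rects("batten","scene",.4)
plan([('b',-12,20,12,169.7)])
c=capture("scene"); im=cv2.resize(c["image"][130:240,230:400],(782,506),interpolation=cv2.INTER_CUBIC); cv2.imwrite("pics/g7.png",im[:,:,::-1])
E
```

```text
batten scene 0.79 340 z 0.0471 w [518.   53.1] b [ 9.2 86.9] size [ 35.2 135.6] long axis 170.0
batten scene 0.6 351 z 0.0467 w [520.8  15.9] b [18.6 50.7] size [ 36.5 106.3] long axis 171.4
at w [483.   -6.7  13.8] b [-14.5  21.8] psi 169.6 t 33.9 w 0.1 F [ 0.2 -1.   2.7]
('b', -12, 20, 12, 169.7) -> tx -2.5 ty -1.8 tz 1.8 yaw -0.1 rows 0.1
```

View pics/g7.png

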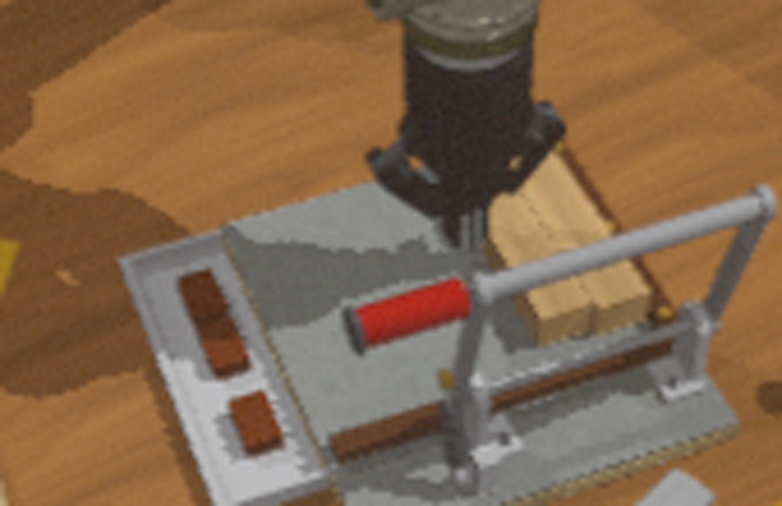

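Both battens are side by side, almost at the fence. I'll push until the force rises.

apply_moves(deltas=[[0,0,1.5,0,0],[0,0,3,0,0],[0,0,3,0,0]])

```text
clock: 34.3
ee_pos: [0.483, -0.0042, 0.0137]
tcp_rot: [-0.001, 0.09, 0.996, -0.001]
contact_force: [-3.4, -5.8, 4.6]
gripper_width: 0.0001
grasp_force: 4.1
```

apply_moves(deltas=[[0,0,1,0,0],[0,0,2,0,0],[0,0,2,0,0]])

```text
clock: 34.67
ee_pos: [0.4831, -0.0038, 0.0138]
tcp_rot: [-0.001, 0.09, 0.996, -0.002]
contact_force: [-6.1, -18.3, 4.6]
gripper_width: -0.0
grasp_force: 9.5
```

apply_moves(deltas=[[0,0,-10,0,0],[0,0,-12,-45,0],[0,50,0,-60,0],[0,110,30,-60,0],[0,120,45,-60,0]])

```text
clock: 35.3
ee_pos: [0.3706, 0.0655, 0.0737]
tcp_rot: [-0.001, 0.09, 0.996, 0.0]
contact_force: [0.9, -0.7, 0.4]
gripper_width: 0.0
grasp_force: 0.0
```

```bash
python3 - <<'E'
from h import *
plan([('b',-135,69,74,169.7),('b',-135,69,14,169.7)])
rects("batten","scene",.4)
E
```

```text
at w [370.6  65.5  73.7] b [-138.    72.7] psi 169.7 t 35.3 w 0.0 F [ 0.9 -0.7  0.4]
('b', -135, 69, 74, 169.7) -> tx -3.0 ty -3.7 tz -0.3 yaw -0.0 rows 0.1
('b', -135, 69, 14, 169.7) -> tx 0.0 ty 0.0 tz 60.0 yaw 0.0 rows 1.0
batten scene 0.95 533 z 0.0471 w [495.8  59. ] b [-13.7  88.7] size [ 38.6 182. ] long axis 170.6
batten scene 0.93 629 z 0.047 w [483.5  24.5] b [-19.7  52.5] size [ 37.1 180.3] long axis 170.1
```

apply_moves(deltas=[[0,0,-4,35,0],[0,0,-4,60,0],[0,-8,-4,60,0],[0,-14,-4,60,0],[0,-20,-4,60,0]])

```text
clock: 36.02
ee_pos: [0.3938, 0.0562, 0.0145]
tcp_rot: [0.001, 0.09, 0.996, -0.0]
contact_force: [-2.1, 0.7, 1.7]
gripper_width: -0.0001
grasp_force: 1.2
```

apply_moves(deltas=[[0,-4,0,0,0],[0,-8,0,0,0],[0,-12,0,0,0],[0,-14,0,0,0],[0,-14,0,0,0]])

```text
clock: 36.65
ee_pos: [0.4071, 0.0539, 0.0138]
tcp_rot: [0.0, 0.09, 0.996, -0.0]
contact_force: [-0.7, 0.9, 0.7]
gripper_width: 0.0001
grasp_force: 0.4
```

```bash
python3 - <<'E'
from h import *
plan([('b',-101,69,14,169.7)])
rects("batten","scene",.4)
E
```

```text
at w [407.1  53.9  13.8] b [-100.1   67.8] psi 169.6 t 36.6 w 0.1 F [-0.7  0.9  0.7]
('b', -101, 69, 14, 169.7) -> tx 0.9 ty 1.2 tz -0.2 yaw -0.1 rows 0.0
batten scene 0.96 417 z 0.0473 w [510.5  57.6] b [ 1.1 89.9] size [ 37.2 179.3] long axis 168.1
batten scene 0.77 718 z 0.0471 w [503.5  20.5] b [ 0.8 52.1] size [ 39.8 180.6] long axis 168.5
batten scene 0.47 7136 z 0.031 w [563.8  -2.5] b [64.2 40.3] size [200.3 262.1] long axis 130.5
```

apply_moves(deltas=[[0,-1.5,0,0,0],[0,-3,0,0,0],[0,-3,0,0,0]])

```text
clock: 37.12
ee_pos: [0.4089, 0.0535, 0.0136]
tcp_rot: [-0.001, 0.09, 0.996, 0.0]
contact_force: [-5.6, 1.3, 2.9]
gripper_width: 0.0003
grasp_force: 2.4
```

apply_moves(deltas=[[0,-1,0,0,0],[0,-2,0,0,0],[0,-2,0,0,0]])

```text
clock: 37.5
ee_pos: [0.4089, 0.0535, 0.0135]
tcp_rot: [-0.003, 0.09, 0.996, 0.0]
contact_force: [-11.4, 1.2, 8.8]
gripper_width: 0.0003
grasp_force: 5.7
```

apply_moves(deltas=[[0,8,0,0,0],[0,8,-20,0,0],[0,3,-20,0,0],[0,0,-20,0,0],[0,-1,-20,0,0]])

```text
clock: 38.12
ee_pos: [0.405, 0.034, 0.0132]
tcp_rot: [-0.005, 0.09, 0.996, 0.0]
contact_force: [-18.9, -2.8, 11.9]
gripper_width: -0.0003
grasp_force: 8.7
```

apply_moves(deltas=[[0,8,0,0,0],[0,8,38,0,0],[0,4,38,0,0],[0,1,38,0,0],[0,0,38,0,0]])

```text
clock: 38.75
ee_pos: [0.4122, 0.0716, 0.0132]
tcp_rot: [-0.004, 0.09, 0.996, 0.001]
contact_force: [-14.6, 9.4, 10.5]
gripper_width: 0.0002
grasp_force: 7.8
```

apply_moves(deltas=[[0,0,0,0,0],[0,-1,0,0,0]])

```text
clock: 39.0
ee_pos: [0.4121, 0.0715, 0.0132]
tcp_rot: [-0.005, 0.09, 0.996, 0.001]
contact_force: [-18.0, 10.2, 13.0]
gripper_width: 0.0
grasp_force: 9.5
```

apply_moves(deltas=[[0,15,0,0,0],[0,20,0,-55,0],[0,0,-50,-60,0],[0,-50,-85,-60,0],[0,-98,-90,-60,0]])

```text
clock: 39.62
ee_pos: [0.4985, -0.0387, 0.0743]
tcp_rot: [0.001, 0.092, 0.996, -0.0]
contact_force: [0.3, 0.1, -0.1]
gripper_width: 0.0002
grasp_force: 0.0
```

```bash
python3 - <<'E'
from h import *
plan([('b',0,0,74,169.7),('b',0,23,14,169.7)])
E
```

```text
at w [498.5 -38.7  74.3] b [ 6.5 -7. ] psi 169.5 t 39.6 w 0.2 F [ 0.3  0.1 -0.1]
('b', 0, 0, 74, 169.7) -> tx 6.5 ty 7.0 tz 0.3 yaw -0.2 rows 0.2
('b', 0, 23, 14, 169.7) -> tx -0.0 ty 23.0 tz 60.0 yaw 0.0 rows 1.0
```

apply_moves(deltas=[[0,6,5,30,0],[0,6,5,60,0],[0,6,20,60,0],[0,6,29,60,0],[0,6,32,60,0]])

```text
clock: 40.25
ee_pos: [0.4972, -0.0055, 0.0154]
tcp_rot: [0.001, 0.088, 0.996, -0.003]
contact_force: [-10.8, -30.0, 6.5]
gripper_width: -0.0005
grasp_force: 15.8
```

apply_moves(deltas=[[0,0,2,0,0],[0,0,3,0,0],[0,0,3,0,0]])

```text
clock: 40.62
ee_pos: [0.4972, -0.0053, 0.0158]
tcp_rot: [0.0, 0.089, 0.996, -0.005]
contact_force: [-12.9, -37.6, 8.9]
gripper_width: -0.0
grasp_force: 19.4
```

apply_moves(deltas=[[0,0,-15,0,0],[0,0,-25,-50,10],[40,0,-50,-110,20],[70,-10,-75,-170,30],[70,-20,-90,-220,40]])

```text
clock: 41.25
ee_pos: [0.5008, -0.0926, 0.2374]
tcp_rot: [0.002, 0.428, 0.904, 0.0]
contact_force: [0.6, -0.0, -0.5]
gripper_width: 0.0542
grasp_force: 0.0
```

```bash
python3 - <<'E'
from h import *
for n in("batten","block"): rects(n,"scene",.4)
rects("bail_bar","top",.3)
plan([('b',100,-84,270,79.7)])
E
```

```text
batten scene 0.87 666 z 0.0471 w [505.   20.2] b [ 2.3 52.1] size [ 37.4 181.9] long axis 169.7
batten scene 0.77 511 z 0.0473 w [511.3  55.6] b [ 2.2 88.1] size [ 37.6 181.4] long axis 169.0
bail_bar top 0.9 305 z 0.1992 w [640.8 -59.7] b [150.2  -2.2] size [224.7  20.9] long axis 78.0
bail_bar top 0.61 704 z 0.067 w [ 516.5 -373. ] b [  83.9 -332.7] size [ 28.5 112.6] long axis 169.6
at w [500.3 -91.5 233.1] b [ 17.7 -58.6] psi 129.7 t 41.5 w 70.1 F [-0.4 -0.4 -0.3]
('b', 100, -84, 270, 79.7) -> tx -79.4 ty 33.4 tz -36.9 yaw 50.0 rows 4.7
```

apply_moves(deltas=[[70,-16,7,-8,10],[70,-32,13,-16,20],[70,-48,20,-24,30],[70,-64,27,-32,40],[70,-79,33,-37,50]])

```text
clock: 42.18
ee_pos: [0.577, -0.1316, 0.2697]
tcp_rot: [-0.001, 0.769, 0.639, -0.0]
contact_force: [0.0, 0.1, 0.2]
gripper_width: 0.07
grasp_force: 0.0
```

```bash
python3 p.py "('b',150,-84,240,79.7),('b',150,-84,164,79.7)"
```

```text
at w [ 577.  -131.6  269.7] b [100.3 -84.3] psi 79.4 t 42.2 w 70.0 F [0.  0.1 0.2]
('b', 150, -84, 240, 79.7) -> tx 0.5 ty 49.7 tz 29.7 yaw -0.3 rows 0.9
('b', 150, -84, 164, 79.7) -> tx 0.0 ty 0.0 tz 76.0 yaw 0.0 rows 1.2
```

apply_moves(deltas=[[70,0,25,0,0],[70,0,50,0,0],[70,0,50,40,0],[70,0,50,80,0],[70,0,50,104,0]])

```text
clock: 42.8
ee_pos: [0.6248, -0.1398, 0.1631]
tcp_rot: [-0.003, 0.767, 0.641, -0.001]
contact_force: [1.1, -0.6, 0.6]
gripper_width: 0.0699
grasp_force: 0.0
```

apply_moves(deltas=[[70,0,0,0,0],[0,0,0,0,0],[0,0,0,0,0],[0,0,0,0,0],[0,0,0,0,0]], grip_force=40)

```text
clock: 43.42
ee_pos: [0.6266, -0.1413, 0.1679]
tcp_rot: [0.001, 0.768, 0.64, 0.001]
contact_force: [2.1, -0.2, 5.2]
gripper_width: 0.0198
grasp_force: 39.2
```

```bash
python3 - <<'E'
from h import *
p,psi,s=pose(); print(s["gripper_width"],s["grasp_force"],s["contact_force"],p,psi,w2b(*p[:2]/1000))
h0=1.95-np.arcsin(19/130)
for th in np.arange(1.8,-.01,-.15):
    f=th-np.arcsin(19/130); print(round(th,2),"ty",round(-130*(np.cos(f)-np.cos(h0))),"tz",round(-130*(np.sin(f)-np.sin(h0))))
E
```

```text
0.019759306075016417 39.22294735908508 [ 2.09443493 -0.21810088  5.19998824] [ 626.61532638 -141.2745021   167.92243224] 79.65766814193354 [150.83953236 -84.97340275]
1.8 ty -19 tz -3
1.65 ty -39 tz -3
1.5 ty -58 tz 0
1.35 ty -77 tz 5
1.2 ty -94 tz 14
1.05 ty -110 tz 24
0.9 ty -125 tz 38
0.75 ty -137 tz 53
0.6 ty -147 tz 70
0.45 ty -154 tz 88
0.3 ty -158 tz 107
0.15 ty -160 tz 126
0.0 ty -159 tz 146
```

apply_moves(deltas=[[0,0,-10,-2,0],[0,0,-29,-4,0],[0,0,-48,-2,0],[0,0,-67,2,0],[0,0,-86,9,0]])

```text
clock: 44.05
ee_pos: [0.5422, -0.126, 0.1589]
tcp_rot: [0.002, 0.768, 0.64, 0.001]
contact_force: [7.8, -0.1, -4.2]
gripper_width: 0.0192
grasp_force: 39.4
```

apply_moves(deltas=[[0,0,-16,10,0],[0,0,-32,21,0],[0,0,-45,36,0],[0,0,-56,53,0],[0,0,-64,70,0]])

```text
clock: 44.68
ee_pos: [0.4774, -0.1141, 0.087]
tcp_rot: [-0.0, 0.768, 0.64, -0.0]
contact_force: [4.0, -0.7, -6.3]
gripper_width: 0.0198
grasp_force: 40.1
```

apply_moves(deltas=[[0,0,-5,14,0],[0,0,-8,28,0],[0,0,-10,42,0],[0,0,-10,53,0],[0,0,-10,57,0]])

```text
clock: 45.3
ee_pos: [0.4699, -0.1128, 0.031]
tcp_rot: [0.001, 0.768, 0.64, 0.001]
contact_force: [-0.5, 3.8, 27.6]
gripper_width: 0.0194
grasp_force: 44.1
```

```bash
python3 p.py "('b',-9,-85,33,79.7)"
```

```text
at w [ 469.9 -112.8   31. ] b [ -8.4 -85. ] psi 79.6 t 45.3 w 19.4 F [-0.5  3.8 27.6]
('b', -9, -85, 33, 79.7) -> tx -0.0 ty -0.6 tz -2.0 yaw -0.1 rows 0.0
```

Contact with the battens made (about 28 N up). Releasing and withdrawing straight up.

apply_moves(deltas=[[0,0,0,-3,0],[60,0,0,-2,0],[60,0,0,-2,0],[60,0,0,-2,0],[60,0,0,-30,0]])

```text
clock: 45.92
ee_pos: [0.4674, -0.1119, 0.0598]
tcp_rot: [-0.002, 0.768, 0.64, -0.001]
contact_force: [0.4, 0.5, 0.7]
gripper_width: 0.0598
grasp_force: 0.0
```

apply_moves(deltas=[[60,0,0,-50,0],[60,0,0,-100,0],[60,-50,0,-150,0],[60,-100,0,-170,0],[60,-100,0,-170,0]])

```text
clock: 46.55
ee_pos: [0.4504, -0.214, 0.2323]
tcp_rot: [0.002, 0.769, 0.639, 0.0]
contact_force: [0.3, 0.2, -0.3]
gripper_width: 0.0604
grasp_force: 0.0
```

```bash
python3 - <<'E'
from h import *
for n in("batten","block","rest","offcut","bail_bar"): rects(n,"scene",.35)
c=capture("scene"); im=cv2.resize(c["image"][130:300,150:410],(800,523),interpolation=cv2.INTER_CUBIC); cv2.imwrite("pics/f.png",im[:,:,::-1])
plan([])
E
```

```text
batten scene 0.95 535 z 0.0474 w [511.3  54.9] b [ 2.3 87.4] size [ 39.8 181.4] long axis 169.8
batten scene 0.71 717 z 0.0472 w [505.2  21.1] b [ 2.4 53. ] size [ 39.3 181.8] long axis 169.5
block scene 0.86 963 z 0.0669 w [ 519.2 -372.8] b [  86.6 -332. ] size [ 27.6 116.4] long axis 169.8
rest scene 0.73 691 z 0.0142 w [ 519.9 -373.6] b [  87.4 -332.6] size [ 62.2 203.8] long axis 169.5
rest scene 0.64 209 z 0.0116 w [ 693.  -251.1] b [ 235.8 -181.2] size [ 11.4 130.7] long axis 164.5
rest scene 0.54 616 z 0.047 w [505.1  19.2] b [ 2.6 51.1] size [ 37.5 180.7] long axis 168.2
offcut scene 0.64 98 z 0.0179 w [ 519.1 -185.6] b [  53.  -147.8] size [22.2 39.3] long axis 168.7
offcut scene 0.61 93 z 0.0183 w [ 412.7 -165.3] b [ -55.3 -146.9] size [23.8 40.7] long axis 168.9
offcut scene 0.55 107 z 0.018 w [ 455.9 -173.5] b [ -11.4 -147.2] size [23.5 42.2] long axis 171.7
bail_bar scene 0.63 374 z 0.0617 w [487.4 -30.2] b [-6.  -0.5] size [229.   19.5] long axis 78.8
bail_bar scene 0.63 234 z 0.0121 w [ 691.1 -250.5] b [ 233.8 -180.9] size [ 11.5 135.2] long axis 164.4
at w [ 450.6 -210.4  230.6] b [  -9.9 -184.4] psi 79.7 t 47.1 w 60.4 F [0.6 0.6 0.9]
```

View pics/f.png

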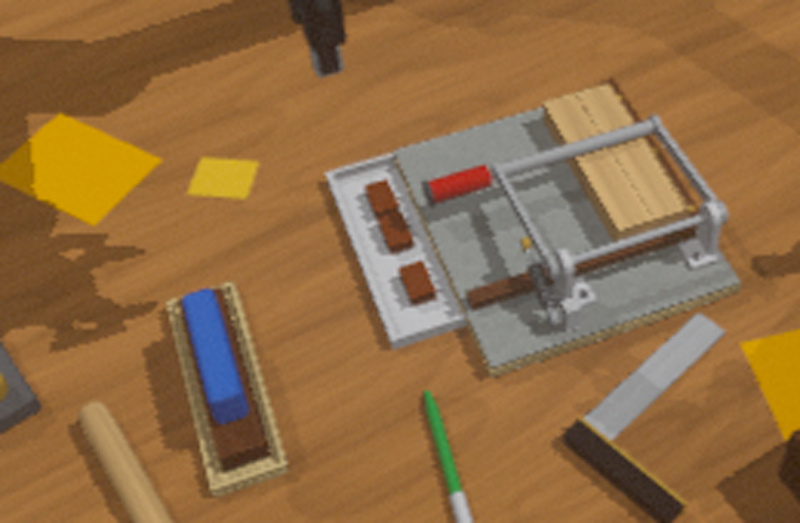

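The final view shows the bar bearing on both battens, which are against the fence and stop. The block is in its rest, the three offcuts are in the gutter and the arm is clear.

```bash
python3 -c "
from station import *
print(hand_in())"
```

```text
the job is handed in; nothing more can be done
None
```

The job is handed in, with no verdict returned: there were two battens, and both lie tight against the fence, the end stop and each other with the bail's bar bearing on them. The three offcuts are in the gutter and the scraper block is back in its rest.

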